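Set up the inspection microscope on the repair bench

ROBOT

A 6-joint arm with a two-finger parallel gripper is mounted at the origin on the work surface. World frame = base frame: x ahead of the robot, y to its left, z up, the work surface at z = 0. Lengths are in m, angles in rad, forces in N, time in s.
With the tool pointing down it reaches from about 0.35 to 0.975 m from the base axis. Payload 4.9 kg.
Tool frame: the origin (TCP) lies on the front face of the gripper's body, between the roots of the fingers; the fingertips stand ctrl.tip_extent ahead of it and the grasp point (between the pads) lies 54 mm ahead of it (ctrl.tip_extent is the distance from the TCP to the fingertips, in m); z points along the fingers, y is the line along which they close (so a half turn about z gives the same grasp; the last joint's range is limited). The gripper opens to 85 mm and grips with 20 to 120 N. Pads are 22 mm wide; open, the fingers measure 114 mm over their backs; the gripper's body (76 mm by 85 mm) begins 54 mm behind the grasp point. The pads swing forward as they close: fully open they stand 13 mm farther back than shut.
Start: joints at [-1.33, 0.053, 1.613, -0, 1.476, -0.119], TCP at [0.22, -0.585, 0.304] pointing down, gripper open.
Joint ranges: [-3.01, 3.01], [-1.01, 2.22], [0.06, 2.58], [-1.02, 4.17], [0.09, 2.62], [-3.14, 3.14]. Speed limits (rad/s): [2.57, 2.57, 3.14, 3.14, 3.14, 3.14].

INTERFACE

Orientations are given as a rotation vector (axis times angle).
In Python, from station import ctrl gives the robot as it stands.
- The arm moves only by the tool apply_moves, never from a script. Its argument "rows" is one flat list of numbers, 6 for each row, row after row: the shift along the tool's x, y, z normalised to -1 to 1, where 1 is 0.6 m, then the turn, a rotation vector about the tool's x, y, z normalised to -1 to 1, where 1 is 90 degrees. A call has 1 to 20 rows; each row is the pose to reach, as a shift and turn from the pose commanded when the call began, along the tool's axes at that moment; what a row does not reach only later rows make up. A row lasts 1/10 s, in which the tool goes at most 50 mm and 8.59 degrees, less where a joint would pass 70% of its speed; a pose out of reach is approached as far as the arm can. A call with a number of a shift or a turn outside -1 to 1 is refused whole. A call with a gripper value outside its range is refused whole. "grip" is the opening, from 0 (shut) to 1 (fully open), set as the call begins (left out, the last holds). The fingers move at their own pace and stop on an object; "grip_force" is the grip in N (left out, the last holds). Time passes only in rows, so rows that repeat a pose let the fingers close. It gives the time, the measured TCP pose, the force, the opening and the grip force at its end, in the units of the state.
- ctrl.get_obs(): the state, without advancing time (a new reading comes with each control period).
- ctrl.get_image(name): name is "scene" or "top"; returns (picture, depth): 420x560x3 uint8, blue, green, red; 420x560 float32, m along the optical axis (not along the pixel's ray), 0 where there is no reading.
- ctrl.camera_model(name): a dict with "mtx" (3x3 intrinsics, pixels), "R" (3x3) and "t" (3): a world point X has camera coordinates R X + t. Camera axes: x right, y down, z forward; pixel columns grow to the right and rows downward; lengths in m; the calibration is good to about 2 mm. A picture is of the moment at which its call begins. camera_model takes no time and is no camera call.
- ctrl.finish_job(): hands the job in; it is judged then, once.
The state is a dict: "t": time; "q": joint angles; "dq": joint speeds; "effort": joint torques, N m; "tool_pos": TCP position; "tool_rot": TCP orientation; "contact_force": force on the tool from outside, world axes, zero at the start; "wrist_torque": the same for the moment, N m; "opening": finger opening in m; "grip_force": force on a finger pad.
Only numpy, scipy, OpenCV 4.12 (cv2) and the standard library are available. Lean on these libraries where they do the work, as an engineer would, in place of code of your own. Each camera call takes 0.05 s, during which the arm holds its last target. There are 200 camera calls.

TASK

Set up the inspection microscope: take the square dust cap off the stand's pillar and put it in the steel tray, slide every spacer ring down over the pillar, then slide the camera head over the pillar so that it rests level on the spacers with its lens over the middle of the small board on the stand. Also raise the folded display screen by its bar to about 60 degrees from flat (the white mark on its side) and leave it standing there. Leave the solder spool, the sponge tin and the screwdriver where they are.

Things in the scene. Friction and masses are not known exactly. Their poses are not given: they have to be found in the camera images.
- stand: Microscope stand, fixed: grey plate 200 x 130 x 12 mm, lying on the 3 mm thick mat (mat top at z = 0.003). Origin: centre of its underside; z up; the pillar stands 50 mm along its +x axis, the small blue board lies 45 mm along its -x axis.
- pillar_foot (a point): Foot of the bright steel pillar on its axis, at the top face of the plate. Pillar: diameter 19 mm, 76 mm tall, the last 9 mm tapering to a flat tip of 8 mm diameter.
- pillar_top (a point): Tip of the pillar, on its axis, 76 mm above the foot.
- board_mark (a point): Middle of the small blue board (40 x 28 mm) on the stand's plate, 95 mm from the pillar axis.
- cap: Square black plastic dust cap, 36 x 36 mm and 30 mm tall, hollow from below (cavity 24 x 24 mm, 22 mm deep), 40 g, loose on the pillar top at the start. Origin: centre of its open underside, z up through its closed top, x and y square to its sides.
- tray: Square open steel tray, 116 x 116 mm outside, wall 3 mm thick and 24 mm high, 0.8 kg, fixed. Origin: centre of its underside, x and y along its sides.
- spacer0: Plain brass spacer ring, outer diameter 40 mm, bore 22 mm, 12 mm high, about 60 g, lying flat on the mat. One of up to four alike; 2 to 4 are present. Origin: centre of its underside, z along its axis.
- spacer1: Plain brass spacer ring, outer diameter 40 mm, bore 22 mm, 12 mm high, about 60 g, lying flat on the mat. One of up to four alike; 2 to 4 are present. Origin: centre of its underside, z along its axis.
- spacer2: Plain brass spacer ring, outer diameter 40 mm, bore 22 mm, 12 mm high, about 60 g, lying flat on the mat. One of up to four alike; 2 to 4 are present. Origin: centre of its underside, z along its axis.
- spacer3: Plain brass spacer ring, outer diameter 40 mm, bore 22 mm, 12 mm high, about 60 g, lying flat on the mat. One of up to four alike; 2 to 4 are present. Origin: centre of its underside, z along its axis.
- head: Loose camera head, 250 g: hub ring (diameter 40, bore 22, height 24 mm) with flats 42 mm apart; along its -x an arm 16 mm wide (z 9 to 23) to an upright lens barrel (diameter 32, height 52, 95 mm from the hub axis); along +x a lamp box 32 x 34 x 24 mm (x 19 to 51). One underside level. Balance point within 20 mm of the hub axis; grip the hub by the flats on its +y and -y sides. Origin: centre of hub underside, z along bore.
- lens (a point): Centre of the lens barrel's lower end, 95 mm from the hub's axis along the head's -x.
- screen (a joint): Angle of the display screen above flat, rad: 0 folded flat on its base, growing as the bar edge rises; 60 degrees = 1.047. Stiff hinge (friction about 0.55 N m, about 5 N at the bar) that stays where it is left; limit 1.9. The screen starts within 0.12 rad of flat.
- screen_bar (a point): Middle of the round pull bar, diameter 12 mm, 100 mm long (92 mm centre to centre between its two side arms), parallel to the hinge and 155 mm from it, 41 mm beyond the screen's free edge; moves with the screen. Can be pinched from above; it may turn between the pads.
- screen_hinge (a point): Middle of the screen's fixed hinge line, 30 mm above the table; its y axis is the hinge line, and the folded bar lies towards its -x. The display's base is a grey box 120 x 170 x 20 mm whose far edge is 5 mm beyond the hinge; screen panel 160 mm wide, 10 mm thick.
- spool: Bystander: green solder spool, 56 mm diameter, 30 mm high. Origin: centre of its underside.
- tin: Bystander: yellow sponge tin, 85 x 65 x 35 mm. Origin: centre of its underside.
- driver: Bystander: black-handled screwdriver, 160 mm long, lying on the mat along its own x axis. Origin: below its middle.
Not all that is in view belongs to the job. What is meant by the cap is not yellow, and is the smaller of those in its own colour.

How it is judged:
On the way, in this order (a step that is already met when the one before it is completed fails the run):
1. the dust cap is off the pillar (horizontal distance between cap and pillar_foot above 0.05 m), for 0.2 s.
2. every spacer sits down on the pillar (horizontal distance between each of spacer0, spacer1, spacer2, spacer3 and pillar_foot below 0.004 m and angle between each of spacer0, spacer1, spacer2, spacer3's own z axis and vertical below 0.12 rad and z of each of spacer0, spacer1, spacer2, spacer3 in the frame of pillar_foot below 0.039 m), for 0.2 s.
3. the camera head sits on the spacers with its lens over the board (horizontal distance between head and pillar_foot below 0.004 m and angle between head's own z axis and vertical below 0.12 rad and z of head in the frame of pillar_foot between 0.02 and 0.052 m and horizontal distance between lens and board_mark below 0.014 m), for 0.2 s.
At the end, for the whole second after the job is handed in: Cap in the tray; every spacer down on the pillar (within 4 mm of its axis, level within 7 degrees) with the camera head on top of them (same tolerances), its lens within 14 mm of above the board's middle; the screen at 60 degrees, give or take 5.5; all at rest (all of step 2 and all of step 3 and x of cap in the frame of tray between -0.056 and 0.056 m and y of cap in the frame of tray between -0.056 and 0.056 m and z of cap in the frame of tray below 0.04 m and value of joint screen between 0.95 and 1.145 rad and linear speed of each of spacer0, spacer1, spacer2, spacer3, head, cap below 0.02 m/s and velocity of joint screen between -0.05 and 0.05 rad/s); the robot touches nothing.
It fails at once if the spool is pushed more than 30 mm (distance of spool from where it was at the start of the episode above 0.03 m).
It fails at once if the tin is pushed more than 30 mm (distance of tin from where it was at the start of the episode above 0.03 m).
It fails at once if the driver is pushed more than 30 mm (distance of driver from where it was at the start of the episode above 0.03 m).
Of spacer0, spacer1, spacer2, spacer3 only 2 to 4 are there at a start; the rules pass over those that are not, and their reading is None.
At some moment in a run one of spacer0, spacer1, spacer2, spacer3 may be knocked a few centimetres aside while the robot is not near it.
Once in a run the grip may slacken for a moment while it holds something.
It also fails if it takes over 210 s, if anything falls off the work surface, if the arm or the gripper's body presses on something with over 40 N, if the wrist force passes 120 N, or if a joint passes its speed limit or range.

## Working session

There is one attempt and no reset: what is moved stays moved. The work goes in short steps, Python scripts to look and compute and a tool call to move; the robot and the scene stay as the last step left them, time stands still between calls to the robot, and variables do not carry over. Pictures are saved under pics/ and viewed, at most 14 in all, crops included, and the job is handed in when it is done.

Besides the shell and the picture viewer there is one more tool, called after "Request:" by a JSON object that holds its "op" and its "data". apply_moves: Moves the arm, as the interface text tells. Its arguments: {"type":"object","properties":{"rows":{"type":"array","items":{"type":"number"}},"grip":{"type":"number"},"grip_force":{"type":"number"}},"required":["rows"]}

```bash
ls; mkdir -p pics
cat > h.py <<'E'
import numpy as np,cv2
from station import ctrl
from scipy.spatial.transform import Rotation as Ro
def cam(n):
    im,d=ctrl.get_image(n); m=ctrl.camera_model(n); K=np.array(m["mtx"]);R=np.array(m["R"]);t=np.array(m["t"])
    v,u=np.mgrid[:420,:560]; p=np.stack([u,v,np.ones_like(u)],-1)@np.linalg.inv(K).T*d[...,None]
    W=(p-t)@R; W[d==0]=np.nan
    return im,W
def proj(n,X):
    m=ctrl.camera_model(n); c=np.array(m["R"])@X+m["t"]; c=np.array(m["mtx"])@c; return c[:2]/c[2]
E
python3 - <<'E'
from h import *
print(ctrl.tip_extent, ctrl.get_obs())
for n in("scene","top"):
    im,W=cam(n); cv2.imwrite(f"pics/{n}0.png",im); np.savez(f"{n}0.npz",im=im,W=W)
    m=ctrl.camera_model(n); print(n,-np.array(m["R"]).T@m["t"], m["R"])
E
```

```text
pics
0.0726 {'t': 0.0, 'q': array([-1.32998752e+00,  5.33596756e-02,  1.61429572e+00, -9.45060040e-06,
        1.47596596e+00, -1.18972712e-01]), 'dq': array([-5.69337884e-04,  1.42118573e-03,  7.19783445e-04, -7.43086719e-04,
        7.37040181e-04,  5.03696279e-05]), 'effort': array([-2.99965352e-03, -3.93679476e+01, -3.70176888e+01, -4.23444826e-04,
        6.96271862e-03, -1.79514200e-05]), 'tool_pos': array([ 0.21994562, -0.58452006,  0.30266008]), 'tool_rot': array([-3.08890558e+00, -5.61739543e-01,  2.08621007e-04]), 'contact_force': array([-0.07998823, -1.06282071,  0.69850788]), 'wrist_torque': array([-0.00471427,  0.02479387, -0.02668217]), 'grip_force': 0.0, 'opening': 0.08543587655529439}
scene [ 1.34163566 -0.60947899  0.93563992] [[ 0.58607822  0.8102533  -0.00138593]
 [ 0.53201319 -0.38610858 -0.75357955]
 [-0.61112543  0.44091922 -0.65735527]]
top [ 0.49319365 -0.03436723  1.4752141 ] [[-0.02234873 -0.99963372 -0.01526289]
 [-0.9977038   0.02327671 -0.06360291]
 [ 0.06393489  0.0138064  -0.99785856]]
```

View pics/scene0.png

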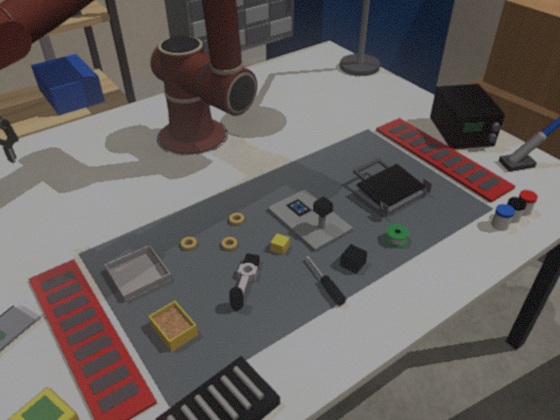

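View pics/top0.png

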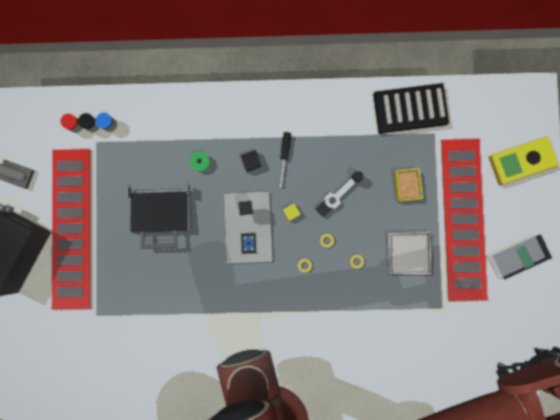

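The scene picture shows the cap on the pillar (322,207), three rings, the head (245,280), the tray (138,272) and the screen (390,190). In the top picture, the rings are at (327,241), (305,265) and (357,262), the head hub is at (333,200), its black lens end at (357,177) or (323,210), the tray at (410,254), the cap at (245,208) and the screen bar at about (160,245).

```bash
cat > m.py <<'E'
from h import *
f=np.load("top0.npz");im,W=f["im"],f["W"]
hsv=cv2.cvtColor(im,cv2.COLOR_BGR2HSV)
Z=W[...,2]
def box(u0,u1,v0,v1,zl,zh,m=None):
    s=np.zeros(Z.shape,bool); s[v0:v1,u0:u1]=1
    s&=(Z>zl)&(Z<zh)
    if m is not None:s&=m
    return W[s]
def rep(n,P):
    r=cv2.minAreaRect(P[:,:2].astype(np.float32)*1000)
    print(n,len(P),"mean",P.mean(0).round(4),"rect",np.round(r[0],1),np.round(r[1],1),round(r[2],1),"zmed",np.median(P[:,2]).round(4))
print("matZ",np.nanmedian(Z[290:305,150:400]), "tableZ",np.nanmedian(Z[330:345,100:180]))
for n,u,v in(("r0",327,241),("r1",305,265),("r2",357,262)):
    rep(n,box(u-11,u+12,v-11,v+12,.009,.03)); 
rep("cap",box(234,258,196,222,.09,.14))
rep("plate",box(215,280,185,270,.01,.025))
rep("board",box(236,262,228,258,.0,.05,(hsv[...,0]>95)&(hsv[...,0]<130)&(hsv[...,1]>120)))
rep("tray",box(380,440,225,282,.018,.04))
rep("head",box(308,375,165,225,.012,.09))
rep("headtop",box(308,375,165,225,.042,.09))
rep("hub",box(308,375,165,225,.018,.035))
rep("screen",box(128,195,185,240,.025,.09))
rep("bar",box(135,185,232,255,.012,.09))
rep("tin",box(390,430,165,206,.02,.06)); rep("spool",box(185,215,148,176,.02,.06)); rep("driver",box(272,296,128,190,.008,.06))
rep("ycap",box(280,304,200,224,.01,.06)); rep("bcap",box(238,265,148,174,.015,.06))
E
python3 m.py
python3 - <<'E'
import cv2,numpy as np
a=cv2.imread("pics/top0.png");b=cv2.imread("pics/scene0.png")
A=cv2.resize(a[160:230,300:380],(400,350),interpolation=2);B=cv2.resize(b[245:315,215:295],(400,350),interpolation=2)
C=cv2.resize(a[180:260,120:200],(400,250),interpolation=2);D=cv2.resize(b[155:225,345:435],(400,250),interpolation=2)
cv2.imwrite("pics/crop.png",np.vstack([np.hstack([A,B]),np.hstack([C,D])]))
E
```

```text
matZ 0.003827417493596013 tableZ 0.0004269101321372106
r0 136 mean [ 0.5077 -0.1727  0.0151] rect [ 507.2 -173.3] [62.1 59.5] 88.0 zmed 0.0152
r1 130 mean [ 0.4397 -0.1073  0.0145] rect [ 439.1 -109.1] [62.4 50.7] 88.7 zmed 0.0143
r2 138 mean [ 0.445  -0.2545  0.0151] rect [ 443.5 -257.7] [54.  60.6] 61.6 zmed 0.0152
cap 182 mean [0.5995 0.0512 0.0994] rect [599.9  51.3] [36.1 35.9] 4.4 zmed 0.0992
plate 2937 mean [0.5462 0.0498 0.016 ] rect [550.7  50. ] [176.6 238.7] 88.7 zmed 0.0158
board 87 mean [0.5053 0.0493 0.0184] rect [505.5  49.7] [32.  29.9] 43.6 zmed 0.0183
tray 245 mean [ 0.4712 -0.4028  0.0266] rect [ 468.  -400.1] [119.3 114.9] 89.3 zmed 0.0268
head 530 mean [ 0.635  -0.2071  0.0324] rect [ 627.3 -226. ] [164.9 143.6] 89.5 zmed 0.0284
headtop 102 mean [ 0.6826 -0.2589  0.0547] rect [ 683.1 -258.9] [27.6 29.2] 1.0 zmed 0.055
hub 392 mean [ 0.6233 -0.1932  0.0275] rect [ 631.4 -202.2] [ 41.6 134.9] 42.9 zmed 0.0273
screen 2419 mean [0.5989 0.2958 0.0416] rect [595.4 297.2] [151.6 171. ] 0.5 zmed 0.0419
bar 250 mean [0.5124 0.3013 0.049 ] rect [519.1 308.4] [123.3  45.2] 88.8 zmed 0.0513
tin 762 mean [ 0.6584 -0.404   0.0309] rect [ 658.5 -403.7] [85.7 68.1] 4.3 zmed 0.0301
spool 303 mean [0.7402 0.1831 0.0336] rect [740.3 183.3] [54.9 54. ] 43.9 zmed 0.0335
driver 416 mean [ 0.7532 -0.0584  0.0207] rect [741.8 -55.5] [ 66.1 171. ] 88.6 zmed 0.0225
ycap 186 mean [ 0.5897 -0.073   0.0316] rect [591.6 -71.9] [59.8 65.5] 88.7 zmed 0.0331
bcap 297 mean [0.7361 0.0369 0.0415] rect [737.7  37.2] [48.1 46.4] 17.4 zmed 0.0423
```

View pics/crop.png

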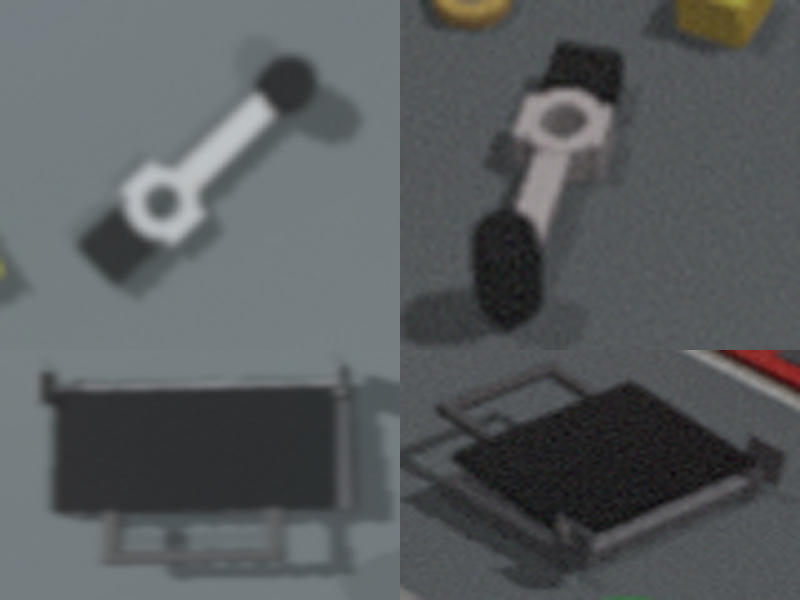

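The crops show the head with its lens barrel at the far right and the lamp box at the lower left. The screen's hinge is on the far side and its bar on the near side, at top-image row 246. All sizes agree. Next I take the cap.

```bash
cat >> h.py <<'E'
def go(*tg):
    """targets (x,y,z,yawdeg) -> rows relative to the present pose"""
    o=ctrl.get_obs(); R0=Ro.from_rotvec(o["tool_rot"]); p0=o["tool_pos"]
    for x,y,z,yaw in tg:
        a=np.radians(yaw); c,s=np.cos(a),np.sin(a)
        Rt=Ro.from_matrix(np.array([[c,s,0],[s,-c,0],[0,0,-1.]]))
        d=R0.inv().apply(np.array([x,y,z])-p0)/.6; r=(R0.inv()*Rt).as_rotvec()/(np.pi/2)
        print((x,y,z,yaw),np.round(np.r_[d,r],4).tolist())
def st():
    o=ctrl.get_obs(); R=Ro.from_rotvec(o["tool_rot"]).as_matrix()
    print("t",round(o["t"],2),"pos",o["tool_pos"].round(4),"yaw",np.degrees(np.arctan2(R[1,0],R[0,0])).round(2),"tilt",R[:2,2].round(4),"F",o["contact_force"].round(1),"open",round(o["opening"],4),"gf",round(o["grip_force"],1),"tip",ctrl.tip_extent,"q6",round(o["q"][5],2))
E
python3 - <<'E'
from h import *
go((.5995,.0512,.24,4),(.5995,.0512,.137,4))
f=np.load("top0.npz");im,W=f["im"],f["W"];Z=W[...,2]
# refined: cap sides
P=W[196:222,234:258].reshape(-1,3);P=P[P[:,2]>.095]; print(P[:,:2].min(0),P[:,:2].max(0),cv2.minAreaRect((P[:,:2]*1000).astype(np.float32)))
# plate edges on z band, connected
m=((Z>.012)&(Z<.0195)).astype(np.uint8); m=cv2.morphologyEx(m,cv2.MORPH_OPEN,np.ones((5,5)))
n,l,s,c=cv2.connectedComponentsWithStats(m); k=l[215,235]; print(s[k]); Q=W[l==k]; print(cv2.minAreaRect((Q[:,:2]*1000).astype(np.float32)))
E
```

```text
(0.5995, 0.0512, 0.24, 4) [0.9651, -0.7689, 0.1063, -0.0012, 0.0, 0.1846]
(0.5995, 0.0512, 0.137, 4) [0.9651, -0.7685, 0.2779, -0.0012, 0.0, 0.1846]
[0.58177228 0.03313188] [0.61904056 0.07033938] ((599.9989624023438, 51.321983337402344), (35.92728805541992, 35.864261627197266), 4.428237438201904)
[     0      0    560    420 235095]
((1250.19580078125, 14.7666015625), (2060.575439453125, 1635.096435546875), 57.15628433227539)
```

Request:
{"op": "apply_moves", "data": {"rows": [0.965,-0.769,0.106,0,0,0.185,0.965,-0.769,0.106,0,0,0.185,0.965,-0.769,0.106,0,0,0.185,0.965,-0.769,0.106,0,0,0.185,0.965,-0.769,0.106,0,0,0.185,0.965,-0.769,0.106,0,0,0.185,0.965,-0.769,0.106,0,0,0.185,0.965,-0.769,0.106,0,0,0.185,0.965,-0.769,0.106,0,0,0.185,0.965,-0.769,0.106,0,0,0.185,0.965,-0.769,0.106,0,0,0.185,0.965,-0.769,0.106,0,0,0.185,0.965,-0.769,0.106,0,0,0.185,0.965,-0.769,0.106,0,0,0.185,0.965,-0.769,0.106,0,0,0.185,0.965,-0.769,0.106,0,0,0.185,0.965,-0.769,0.106,0,0,0.185,0.965,-0.769,0.106,0,0,0.185,0.965,-0.769,0.106,0,0,0.185,0.965,-0.769,0.106,0,0,0.185], "grip": 1}}

```text
t: 2.1
tool_pos: [0.5993, 0.0496, 0.2406]
tool_rot: [3.14, 0.106, 0.001]
contact_force: [-0.5, 0.3, -0.4]
opening: 0.0854
grip_force: 0.0
```

Run:
```python
from h import *
st(); go((.5998,.0512,.137,4),(.5998,.0512,.25,4))
```

```text
t 2.1 pos [0.5993 0.0496 0.2406] yaw 3.86 tilt [ 0.0004 -0.0001] F [-0.5  0.3 -0.4] open 0.0854 gf 0.0 tip 0.0726 q6 1.46
(0.5998, 0.0512, 0.137, 4) [0.001, -0.0026, 0.1727, 0.0001, -0.0003, -0.0015]
(0.5998, 0.0512, 0.25, 4) [0.0011, -0.0025, -0.0157, 0.0001, -0.0003, -0.0015]
```

Descend, then close and lift in the next call.

Request:
{"op": "apply_moves", "data": {"rows": [0.001,-0.0025,0.1,0,0,0,0.001,-0.0025,0.14,0,0,0,0.001,-0.0025,0.173,0,0,0,0.001,-0.0025,0.173,0,0,0,0.001,-0.0025,0.173,0,0,0]}}

```text
t: 2.6
tool_pos: [0.6001, 0.0518, 0.1371]
tool_rot: [3.14, 0.107, 0.0]
contact_force: [0.1, -0.7, 0.6]
opening: 0.0853
grip_force: 0.0
```

Request:
{"op": "apply_moves", "data": {"rows": [0,0,0,0,0,0,0,0,0,0,0,0,0,0,0,0,0,0,0,0,0,0,0,0,0,0,0,0,0,0,0,0,0,0,0,0,0,0,0,0,0,0,0,0,0,0,0,0,0,0,0,0,0,0,0,0,0,0,0,0], "grip": 0, "grip_force": 40}}

```text
t: 3.6
tool_pos: [0.6007, 0.0523, 0.1378]
tool_rot: [3.14, 0.109, 0.003]
contact_force: [-1.2, -0.3, 5.5]
opening: 0.035
grip_force: 43.4
```

Request:
{"op": "apply_moves", "data": {"rows": [0,0,-0.03,0,0,0,0,0,-0.06,0,0,0,0,0,-0.1,0,0,0,0,0,-0.14,0,0,0,0,0,-0.18,0,0,0,0,0,-0.2,0,0,0,0,0,-0.2,0,0,0]}}

```text
t: 4.3
tool_pos: [0.6008, 0.0523, 0.2584]
tool_rot: [3.139, 0.109, 0.006]
contact_force: [0.1, -0.6, -0.3]
opening: 0.0355
grip_force: 42.7
```

Run:
```python
from h import *
st(); go((.47,-.402,.25,4),(.47,-.402,.11,4))
```

```text
t 4.3 pos [0.6008 0.0523 0.2584] yaw 3.97 tilt [ 0.0036 -0.0001] F [ 0.1 -0.6 -0.3] open 0.0355 gf 42.7 tip 0.0726 q6 1.46
(0.47, -0.402, 0.25, 4) [-0.27, 0.7402, 0.0133, 0.0002, -0.0023, -0.0004]
(0.47, -0.402, 0.11, 4) [-0.2708, 0.7402, 0.2466, 0.0002, -0.0023, -0.0004]
```

Request:
{"op": "apply_moves", "data": {"rows": [-0.02,0.05,0,0,0,0,-0.045,0.12,0,0,0,0,-0.073,0.2,0,0,0,0,-0.1,0.28,0,0,0,0,-0.13,0.36,0,0,0,0,-0.16,0.44,0,0,0,0,-0.19,0.52,0,0,0,0,-0.22,0.6,0,0,0,0,-0.245,0.67,0,0,0,0,-0.265,0.725,0.01,0,0,0,-0.27,0.74,0.05,0,0,0,-0.27,0.74,0.11,0,0,0,-0.27,0.74,0.17,0,0,0,-0.27,0.74,0.23,0,0,0,-0.27,0.74,0.265,0,0,0,-0.27,0.74,0.287,0,0,0,-0.27,0.74,0.287,0,0,0,-0.27,0.74,0.287,0,0,0]}}

```text
t: 6.1
tool_pos: [0.4693, -0.402, 0.0845]
tool_rot: [3.14, 0.109, 0.0]
contact_force: [-0.3, -0.5, 1.1]
opening: 0.0354
grip_force: 42.8
```

Request:
{"op": "apply_moves", "data": {"rows": [0,0,0,0,0,0,0,0,0,0,0,0,0,0,0,0,0,0,0,0,0,0,0,0,0,0,0,0,0,0], "grip": 0.65}}

```text
t: 6.6
tool_pos: [0.4692, -0.4019, 0.0847]
tool_rot: [3.139, 0.109, 0.001]
contact_force: [-0.4, -0.3, -0.3]
opening: 0.0555
grip_force: 0.0
```

Request:
{"op": "apply_moves", "data": {"rows": [0,0,-0.06,0,0,0,0,0,-0.12,0,0,0,0,0,-0.2,0,0,0,0,0,-0.28,0,0,0,0,0,-0.28,0,0,0]}}

```text
t: 7.1
tool_pos: [0.4717, -0.4045, 0.2623]
tool_rot: [3.127, 0.108, 0.016]
contact_force: [0.9, -0.8, 0.6]
opening: 0.0559
grip_force: 0.0
```

```bash
cat > look.py <<'E'
from h import *
import sys
im,W=cam("top"); cv2.imwrite(f"pics/{sys.argv[1]}.png",im); np.savez("top.npz",im=im,W=W); Z=W[...,2]
hsv=cv2.cvtColor(im,cv2.COLOR_BGR2HSV)
m=((hsv[...,0]>14)&(hsv[...,0]<32)&(hsv[...,1]>95)&(Z>.0)&(Z<.1)).astype(np.uint8)
n,l,s,c=cv2.connectedComponentsWithStats(m)
for k in range(1,n):
    u,v=c[k]
    if 20<s[k,4]<200 and 110<u<440 and 140<v<312:
        cn,_=cv2.findContours((l==k).astype(np.uint8),0,2); (eu,ev),r=cv2.minEnclosingCircle(cn[0])
        for zz in (.015,):
            M=ctrl.camera_model("top"); K=np.array(M["mtx"]);R=np.array(M["R"]);t=np.array(M["t"]); C=-R.T@t
            def ray(u,v,z):
                d=R.T@np.linalg.inv(K)@[u,v,1]; return C+d*(z-C[2])/d[2]
            print("yel",s[k],(u.round(2),v.round(2)),round(r,1),"W",ray(u,v,zz)[:2].round(4),"enc",ray(eu,ev,zz)[:2].round(4),"z",np.nanmedian(Z[l==k]).round(4))
E
python3 - <<'E'
from h import *
st()
E
python3 look.py a1
```

```text
t 7.1 pos [ 0.4717 -0.4045  0.2623] yaw 3.98 tilt [ 0.0109 -0.0118] F [ 0.9 -0.8  0.6] open 0.0559 gf 0.0 tip 0.0726 q6 0.67
yel [284 205  16  15 169] (np.float64(291.46), np.float64(212.07)) 8.1 W [ 0.5896 -0.0745] enc [ 0.5898 -0.0746] z 0.0333
yel [320 234  14  14 113] (np.float64(326.5), np.float64(240.44)) 7.0 W [ 0.507  -0.1713] enc [ 0.5068 -0.1713] z 0.0155
yel [350 255  14  13  98] (np.float64(356.53), np.float64(261.01)) 6.9 W [ 0.4473 -0.254 ] enc [ 0.447  -0.2539] z 0.016
yel [298 259  14  13 102] (np.float64(304.34), np.float64(264.87)) 6.8 W [ 0.4397 -0.107 ] enc [ 0.4393 -0.1074] z 0.0158
```

The yellow blobs are three rings plus the yellow decoy at (291,212). I take the ring at (0.447,-0.254) first, with the grip preset to about 52 mm.

Run:
```python
from h import *
go((.447,-.254,.2623,0),(.447,-.254,.09,0))
```

```text
(0.447, -0.254, 0.2623, 0) [-0.022, -0.2512, -0.009, 0.0049, -0.0042, 0.0441]
(0.447, -0.254, 0.09, 0) [-0.0238, -0.2535, 0.2781, 0.0049, -0.0042, 0.0441]
```

Request:
{"op": "apply_moves", "data": {"rows": [-0.0,-0.08,0,0,0,0.044,-0.01,-0.16,0,0,0,0.044,-0.02,-0.24,0,0,0,0.044,-0.02,-0.25,0.05,0,0,0.044,-0.02,-0.25,0.12,0,0,0.044,-0.02,-0.25,0.19,0,0,0.044,-0.02,-0.25,0.24,0,0,0.044,-0.02,-0.25,0.265,0,0,0.044,-0.02,-0.25,0.265,0,0,0.044,-0.02,-0.25,0.265,0,0,0.044], "grip": 0.62}}

```text
t: 8.15
tool_pos: [0.4471, -0.2534, 0.0939]
tool_rot: [3.141, -0.0, 0.001]
contact_force: [-0.2, -0.8, 0.7]
opening: 0.0531
grip_force: 0.0
```

Run:
```python
from h import *
st();go((.447,-.254,.08,0),(.447,-.254,.076,0))
```

```text
t 8.15 pos [ 0.4471 -0.2534  0.0939] yaw -0.0 tilt [ 0.0005 -0.0004] F [-0.2 -0.8  0.7] open 0.0531 gf 0.0 tip 0.0726 q6 0.91
(0.447, -0.254, 0.08, 0) [-0.0002, 0.001, 0.0231, 0.0002, -0.0003, -0.0]
(0.447, -0.254, 0.076, 0) [-0.0002, 0.001, 0.0298, 0.0002, -0.0003, -0.0]
```

Request:
{"op": "apply_moves", "data": {"rows": [0,0.001,0.015,0,0,0,0,0.001,0.023,0,0,0,0,0.001,0.023,0,0,0]}}

```text
t: 8.45
tool_pos: [0.4467, -0.2537, 0.0794]
tool_rot: [-3.141, 0.0, 0.0]
contact_force: [0.0, -0.0, 0.6]
opening: 0.0527
grip_force: 0.0
```

Request:
{"op": "apply_moves", "data": {"rows": [0,0,0.004,0,0,0,0,0,0.007,0,0,0,0,0,0.007,0,0,0]}}

```text
t: 8.75
tool_pos: [0.4467, -0.2536, 0.0751]
tool_rot: [-3.141, -0.0, 0.0]
contact_force: [-0.3, -0.0, 0.3]
opening: 0.0533
grip_force: 0.0
```

Request:
{"op": "apply_moves", "data": {"rows": [0,0,0,0,0,0,0,0,0,0,0,0,0,0,0,0,0,0,0,0,0,0,0,0,0,0,0,0,0,0,0,0,0,0,0,0], "grip": 0, "grip_force": 40}}

```text
t: 9.35
tool_pos: [0.4471, -0.2539, 0.0758]
tool_rot: [3.141, 0.0, 0.001]
contact_force: [-0.5, 0.7, 5.3]
opening: 0.0382
grip_force: 40.5
```

Request:
{"op": "apply_moves", "data": {"rows": [0,0,-0.02,0,0,0,0,0,-0.06,0,0,0,0,0,-0.1,0,0,0,0,0,-0.15,0,0,0,0,0,-0.2,0,0,0,0,0,-0.2,0,0,0,0,0,-0.2,0,0,0]}}

```text
t: 10.05
tool_pos: [0.4468, -0.2537, 0.1959]
tool_rot: [3.141, 0.0, 0.001]
contact_force: [-0.1, 0.7, -1.7]
opening: 0.0382
grip_force: 40.4
```

Run:
```python
from h import *
st();go((.6003,.0518,.19,0),)
im,W=cam("top");cv2.imwrite("pics/t2.png",im);np.savez("top.npz",im=im,W=W)
im2,W2=cam("scene");cv2.imwrite("pics/s2.png",im2);np.savez("scene.npz",im=im2,W=W2)
p=proj("scene",[.6,.05,.09]);q=proj("top",[.6,.05,.09]);r=proj("scene",ctrl.get_obs()["tool_pos"]-[0,0,.06]);print(p,q,r)
f=lambda a,c,s:cv2.resize(a[int(c[1])-s:int(c[1])+s,int(c[0])-s:int(c[0])+s],(400,400),interpolation=2)
cv2.imwrite("pics/c2.png",np.hstack([f(im,q,25),f(im2,r,35)]))
Z=W[...,2]; m=(Z>.075)&(Z<.12); m[:190]=0;m[230:]=0;m[:,:225]=0;m[:,270:]=0
print("tip pts",W[m].round(4), np.argwhere(m)[:,::-1].tolist())
```

```text
t 10.05 pos [ 0.4468 -0.2537  0.1959] yaw 0.01 tilt [ 0.0009 -0.0008] F [-0.1  0.7 -1.7] open 0.0382 gf 40.4 tip 0.0726 q6 0.91
(0.6003, 0.0518, 0.19, 0) [0.2559, -0.5091, 0.0097, 0.0005, -0.0006, 0.0001]
[321.60647483 204.96401692] [245.91675825 207.44523442] [182.10933263 205.57447855]
tip pts [[0.6071 0.0553 0.0854]
 [0.6067 0.0524 0.0898]
 [0.6069 0.0498 0.0867]
 [0.607  0.0472 0.085 ]
 [0.6044 0.0581 0.0859]
 [0.6042 0.0552 0.0878]
 [0.6038 0.0523 0.0923]
 [0.6039 0.0497 0.0904]
 [0.6039 0.0471 0.0886]
 [0.604  0.0445 0.0867]
 [0.6021 0.0585 0.0809]
 [0.6015 0.0553 0.0872]
 [0.6008 0.0521 0.0953]
 [0.6013 0.0498 0.0893]
 [0.6012 0.0471 0.0894]
 [0.6014 0.0446 0.086 ]
 [0.6021 0.0424 0.076 ]
 [0.5988 0.058  0.0887]
 [0.5985 0.0551 0.0913]
 [0.598  0.0521 0.097 ]
 [0.5985 0.0498 0.0905]
 [0.599  0.0476 0.0823]
 [0.5985 0.0445 0.0882]
 [0.5993 0.0424 0.0766]
 [0.5965 0.0584 0.0828]
 [0.596  0.0553 0.0886]
 [0.5959 0.0526 0.0895]
 [0.5961 0.0501 0.0862]
 [0.5955 0.047  0.0925]
 [0.5961 0.0448 0.0835]
 [0.5935 0.0556 0.0858]
 [0.5939 0.0533 0.0796]
 [0.5932 0.05   0.0888]
 [0.5934 0.0475 0.0844]
 [0.5936 0.045  0.0812]
 [0.5912 0.0533 0.0793]
 [0.5913 0.0508 0.0767]] [[244, 205], [245, 205], [246, 205], [247, 205], [243, 206], [244, 206], [245, 206], [246, 206], [247, 206], [248, 206], [243, 207], [244, 207], [245, 207], [246, 207], [247, 207], [248, 207], [249, 207], [243, 208], [244, 208], [245, 208], [246, 208], [247, 208], [248, 208], [249, 208], [243, 209], [244, 209], [245, 209], [246, 209], [247, 209], [248, 209], [244, 210], [245, 210], [246, 210], [247, 210], [248, 210], [245, 211], [246, 211]]
```

View pics/c2.png

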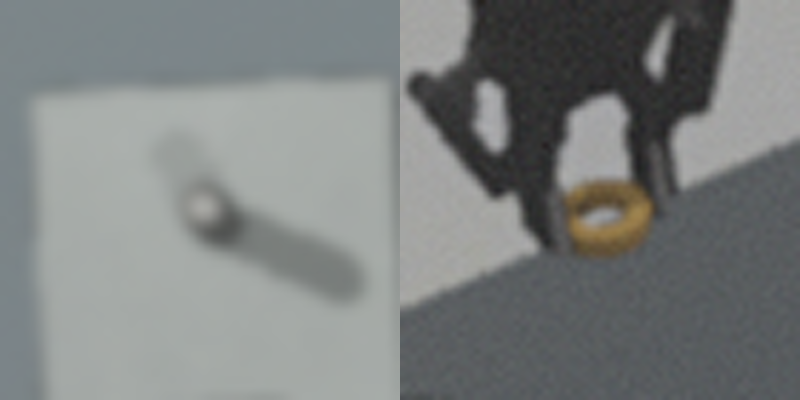

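The crops show the bare pillar tip at (245.5,207.8), about (0.5995,0.0512), and the ring level in the grip. I carry it over.

Request:
{"op": "apply_moves", "data": {"rows": [0.025,-0.05,0,0,0,0,0.06,-0.12,0,0,0,0,0.1,-0.2,0,0,0,0,0.14,-0.28,0,0,0,0,0.18,-0.36,0,0,0,0,0.215,-0.43,0,0,0,0,0.245,-0.49,0,0,0,0,0.255,-0.508,0,0,0,0,0.255,-0.508,0,0,0,0,0.255,-0.508,0,0,0,0]}}

```text
t: 11.15
tool_pos: [0.5988, 0.0505, 0.1937]
tool_rot: [3.141, -0.0, -0.005]
contact_force: [0.1, 0.2, -0.8]
opening: 0.0377
grip_force: 40.4
```

Run:
```python
from h import *
st();go((.5993,.0515,.17,0),(.5993,.0515,.15,0))
```

```text
t 11.15 pos [0.5988 0.0505 0.1937] yaw -0.0 tilt [-0.0031 -0.0006] F [ 0.1  0.2 -0.8] open 0.0377 gf 40.4 tip 0.0726 q6 1.53
(0.5993, 0.0515, 0.17, 0) [0.001, -0.0017, 0.0396, 0.0004, 0.002, -0.0]
(0.5993, 0.0515, 0.15, 0) [0.0011, -0.0018, 0.0729, 0.0004, 0.002, -0.0]
```

Request:
{"op": "apply_moves", "data": {"rows": [0.001,-0.0015,0.015,0,0.002,0,0.001,-0.0015,0.03,0,0.002,0,0.001,-0.0015,0.04,0,0.002,0,0.001,-0.0015,0.05,0,0.002,0,0.001,-0.0015,0.05,0,0.002,0]}}

```text
t: 11.65
tool_pos: [0.5995, 0.0517, 0.1637]
tool_rot: [-3.142, 0.001, -0.001]
contact_force: [-0.1, 0.1, -1.4]
opening: 0.0377
grip_force: 40.4
```

Request:
{"op": "apply_moves", "data": {"rows": [0,0,0.01,0,0,0,0,0,0.02,0,0,0,0,0,0.03,0,0,0,0,0,0.03,0,0,0]}}

```text
t: 12.05
tool_pos: [0.5997, 0.0522, 0.1459]
tool_rot: [-3.142, -0.0, -0.002]
contact_force: [0.2, 1.1, -0.7]
opening: 0.0379
grip_force: 40.4
```

Run:
```python
from h import *
st();go((.5993,.0515,.102,0))
```

```text
t 12.05 pos [0.5997 0.0522 0.1459] yaw 0.01 tilt [0.001  0.0001] F [ 0.2  1.1 -0.7] open 0.0379 gf 40.4 tip 0.0726 q6 1.53
(0.5993, 0.0515, 0.102, 0) [-0.0007, 0.0012, 0.0732, -0.0, -0.0006, 0.0002]
```

Request:
{"op": "apply_moves", "data": {"rows": [0,0,0.015,0,0,0,0,0,0.03,0,0,0,0,0,0.045,0,0,0,0,0,0.06,0,0,0,0,0,0.072,0,0,0,0,0,0.072,0,0,0]}}

```text
t: 12.65
tool_pos: [0.5998, 0.0521, 0.1024]
tool_rot: [-3.141, 0.0, -0.001]
contact_force: [-0.2, -0.8, -0.8]
opening: 0.0377
grip_force: 40.4
```

Request:
{"op": "apply_moves", "data": {"rows": [0,0,0,0,0,0,0,0,0,0,0,0,0,0,0,0,0,0,0,0,0,0,0,0,0,0,0,0,0,0], "grip": 0.65}}

```text
t: 13.15
tool_pos: [0.6007, 0.052, 0.1045]
tool_rot: [3.142, 0.0, 0.006]
contact_force: [-0.3, 0.3, -0.0]
opening: 0.0555
grip_force: 0.0
```

Request:
{"op": "apply_moves", "data": {"rows": [0,0,-0.03,0,0,0,0,0,-0.08,0,0,0,0,0,-0.14,0,0,0,0,0,-0.2,0,0,0,0,-0.0,-0.2,0,0,0,-0.05,0.07,-0.2,0,0,0,-0.1,0.14,-0.2,0,0,0,-0.15,0.21,-0.2,0,0,0,-0.2,0.25,-0.2,0,0,0,-0.2,0.25,-0.2,0,0,0,-0.2,0.25,-0.2,0,0,0]}}

```text
t: 14.25
tool_pos: [0.4796, -0.0984, 0.2233]
tool_rot: [-3.141, 0.003, -0.005]
contact_force: [0.6, 0.2, -0.0]
opening: 0.0557
grip_force: 0.0
```

```bash
python3 - <<'E'
from h import *
st();go((.4395,-.107,.222,0),(.4395,-.107,.09,0),(.4395,-.107,.075,0))
E
python3 look.py a3
```

```text
t 14.25 pos [ 0.4796 -0.0984  0.2233] yaw -0.11 tilt [0.0032 0.0004] F [ 0.6  0.2 -0. ] open 0.0557 gf 0.0 tip 0.0726 q6 1.22
(0.4395, -0.107, 0.222, 0) [-0.0668, 0.0145, 0.0019, -0.0002, -0.002, -0.0012]
(0.4395, -0.107, 0.09, 0) [-0.0675, 0.0146, 0.2219, -0.0002, -0.002, -0.0012]
(0.4395, -0.107, 0.075, 0) [-0.0676, 0.0146, 0.2469, -0.0002, -0.002, -0.0012]
yel [241 203  13  13  77] (np.float64(247.92), np.float64(210.01)) 6.5 W [0.5983 0.049 ] enc [0.6009 0.0508] z 0.0276
yel [283 204  17  17 182] (np.float64(291.3), np.float64(211.92)) 8.4 W [ 0.59  -0.074] enc [ 0.59   -0.0737] z 0.033
yel [322 234  12   6  34] (np.float64(327.85), np.float64(236.15)) 5.7 W [ 0.519  -0.1755] enc [ 0.5152 -0.1744] z 0.0162
```

```bash
cat > rs.py <<'E'
from h import *
im,W=cam("scene");np.savez("scene.npz",im=im,W=W);Z=W[...,2];hsv=cv2.cvtColor(im,cv2.COLOR_BGR2HSV)
M=ctrl.camera_model("scene"); K=np.array(M["mtx"]);R=np.array(M["R"]);t=np.array(M["t"]); C=-R.T@t
def ray(u,v,z):
    d=R.T@np.linalg.inv(K)@[u,v,1]; return C+d*(z-C[2])/d[2]
m=((hsv[...,0]>12)&(hsv[...,0]<32)&(hsv[...,1]>95)&(Z<.1)).astype(np.uint8)
n,l,s,c=cv2.connectedComponentsWithStats(m)
for k in range(1,n):
    if 40<s[k,4]<500 and 150<c[k][0]<420 and 150<c[k][1]<300:
        b=s[k]; print(b,"center of box ->",ray(b[0]+b[2]/2-.5,b[1]+b[3]/2-.5,.009)[:2].round(4),"z",np.nanmedian(Z[l==k]).round(3))
E
python3 rs.py
```

```text
[229 213  15  12 127] center of box -> [ 0.4381 -0.1062] z 0.015
[314 220  15  12  91] center of box -> [0.5922 0.0595] z 0.027
[270 233  20  21 301] center of box -> [ 0.5811 -0.0665] z 0.03
[222 237  15  14 144] center of box -> [ 0.5077 -0.1708] z 0.014
```

Both free rings are unmoved and the first is seated. I take the second.

Request:
{"op": "apply_moves", "data": {"rows": [-0.05,0.01,0,0,0,0,-0.067,0.0145,0.05,0,0,0,-0.067,0.0145,0.12,0,0,0,-0.067,0.0145,0.17,0,0,0,-0.067,0.0145,0.2,0,0,0,-0.067,0.0145,0.215,0,0,0,-0.067,0.0145,0.215,0,0,0], "grip": 0.62}}

```text
t: 15.05
tool_pos: [0.4402, -0.1058, 0.0934]
tool_rot: [-3.14, -0.002, -0.001]
contact_force: [0.1, 0.9, -0.6]
opening: 0.0531
grip_force: 0.0
```

Run:
```python
from h import *
st();go((.4392,-.1068,.0755,0))
```

```text
t 15.05 pos [ 0.4402 -0.1058  0.0934] yaw 0.09 tilt [0.0006 0.0012] F [ 0.1  0.9 -0.6] open 0.0531 gf 0.0 tip 0.0726 q6 1.17
(0.4392, -0.1068, 0.0755, 0) [-0.0018, 0.0018, 0.0299, -0.0007, -0.0004, 0.001]
```

Request:
{"op": "apply_moves", "data": {"rows": [-0.0015,0.0015,0.01,0,0,0,-0.0015,0.0015,0.02,0,0,0,-0.0015,0.0015,0.029,0,0,0,-0.0015,0.0015,0.029,0,0,0,-0.0015,0.0015,0.029,0,0,0]}}

```text
t: 15.55
tool_pos: [0.4396, -0.1076, 0.0773]
tool_rot: [3.142, 0.0, 0.005]
contact_force: [-0.2, 0.1, -0.9]
opening: 0.0534
grip_force: 0.0
```

Request:
{"op": "apply_moves", "data": {"rows": [0,0,0,0,0,0,0,0,0,0,0,0,0,0,0,0,0,0,0,0,0,0,0,0,0,0,0,0,0,0,0,0,0,0,0,0], "grip": 0, "grip_force": 40}}

```text
t: 16.15
tool_pos: [0.4401, -0.1078, 0.0779]
tool_rot: [3.141, 0.0, 0.007]
contact_force: [-0.9, 0.2, 5.9]
opening: 0.0374
grip_force: 40.6
```

Request:
{"op": "apply_moves", "data": {"rows": [0,0,-0.02,0,0,0,0,0,-0.06,0,0,0,0,0,-0.1,0,0,0,0,0,-0.15,0,0,0,0,0,-0.2,0,0,0,0,0,-0.2,0,0,0,0,0,-0.2,0,0,0]}}

```text
t: 16.85
tool_pos: [0.4392, -0.1075, 0.1978]
tool_rot: [3.141, 0.0, 0.007]
contact_force: [-0.5, 0.4, -1.7]
opening: 0.0379
grip_force: 40.3
```

Run:
```python
from h import *
st();go((.5997,.0518,.19,0))
```

```text
t 16.85 pos [ 0.4392 -0.1075  0.1978] yaw 0.01 tilt [ 0.0044 -0.0005] F [-0.5  0.4 -1.7] open 0.0379 gf 40.3 tip 0.0726 q6 1.16
(0.5997, 0.0518, 0.19, 0) [0.2675, -0.2655, 0.014, 0.0003, -0.0028, 0.0001]
```

Request:
{"op": "apply_moves", "data": {"rows": [0.04,-0.04,0,0,-0.003,0,0.1,-0.1,0,0,-0.003,0,0.16,-0.16,0,0,-0.003,0,0.22,-0.22,0,0,-0.003,0,0.26,-0.258,0,0,-0.003,0,0.268,-0.2655,0.01,0,-0.003,0,0.268,-0.2655,0.01,0,-0.003,0,0.268,-0.2655,0.01,0,-0.003,0,0.268,-0.2655,0.01,0,-0.003,0]}}

```text
t: 17.75
tool_pos: [0.5988, 0.0508, 0.191]
tool_rot: [3.141, -0.002, -0.005]
contact_force: [-0.2, -0.2, -0.4]
opening: 0.0375
grip_force: 40.4
```

Run:
```python
from h import *
st();go((.5999,.052,.165,0),(.5999,.052,.148,0))
```

```text
t 17.75 pos [0.5988 0.0508 0.191 ] yaw -0.07 tilt [-0.0033 -0.0001] F [-0.2 -0.2 -0.4] open 0.0375 gf 40.4 tip 0.0726 q6 1.53
(0.5999, 0.052, 0.165, 0) [0.0019, -0.002, 0.0433, 0.0001, 0.0021, -0.0008]
(0.5999, 0.052, 0.148, 0) [0.002, -0.002, 0.0716, 0.0001, 0.0021, -0.0008]
```

Request:
{"op": "apply_moves", "data": {"rows": [0.002,-0.002,0.015,0,0.002,0,0.002,-0.002,0.03,0,0.002,0,0.002,-0.002,0.04,0,0.002,0,0.002,-0.002,0.05,0,0.002,0,0.002,-0.002,0.06,0,0.002,0,0.002,-0.002,0.07,0,0.002,0,0.002,-0.002,0.075,0,0.002,0,0.002,-0.002,0.075,0,0.002,0]}}

```text
t: 18.55
tool_pos: [0.6008, 0.053, 0.146]
tool_rot: [-3.142, -0.0, -0.001]
contact_force: [0.7, -0.2, -0.3]
opening: 0.0375
grip_force: 40.4
```

Request:
{"op": "apply_moves", "data": {"rows": [0,0,0.015,0,0,0,0,0,0.03,0,0,0,0,0,0.045,0,0,0,0,0,0.06,0,0,0,0,0,0.06,0,0,0]}}

```text
t: 19.05
tool_pos: [0.6001, 0.053, 0.1085]
tool_rot: [-3.141, -0.0, 0.002]
contact_force: [-0.2, -0.7, -0.3]
opening: 0.0374
grip_force: 40.4
```

```bash
python3 - <<'E'
from h import *
st()
E
python3 rs.py
```

```text
t 19.05 pos [0.6001 0.053  0.1085] yaw 0.0 tilt [-0.0016  0.0001] F [-0.2 -0.7 -0.3] open 0.0374 gf 40.4 tip 0.0726 q6 1.54
[314 215  16  17 130] center of box -> [0.5855 0.0667] z 0.03
[270 233  20  21 304] center of box -> [ 0.5811 -0.0665] z 0.03
[222 237  15  14 143] center of box -> [ 0.5077 -0.1708] z 0.014
```

Ring 2 is well down the pillar with no side force. I release it, retreat, and head above ring 3 at (0.507,-0.171).

Request:
{"op": "apply_moves", "data": {"rows": [0,0,0,0,0,0,0,0,0,0,0,0,0,0,0,0,0,0,0,0,0,0,0,0,0,0,0,0,0,0], "grip": 0.62}}

```text
t: 19.6
tool_pos: [0.6013, 0.053, 0.111]
tool_rot: [3.142, 0.0, 0.003]
contact_force: [-0.5, -0.2, 0.3]
opening: 0.0533
grip_force: 0.0
```

Request:
{"op": "apply_moves", "data": {"rows": [0,0,-0.03,0,0,0,0,0,-0.08,0,0,0,0,0,-0.14,0,0,0,0,0,-0.18,0,0,0,0,-0.0,-0.18,0,0,0,-0.03,0.07,-0.18,0,0,0,-0.06,0.14,-0.18,0,0,0,-0.09,0.21,-0.18,0,0,0,-0.12,0.28,-0.18,0,0,0,-0.15,0.35,-0.15,0,0,0,-0.155,0.373,-0.1,0,0,0,-0.155,0.373,-0.05,0,0,0,-0.155,0.373,0,0,0,0,-0.155,0.373,0.02,0,0,0,-0.155,0.373,0.02,0,0,0]}}

```text
t: 21.1
tool_pos: [0.5063, -0.1699, 0.0956]
tool_rot: [-3.139, -0.0, 0.006]
contact_force: [0.1, 0.3, 0.4]
opening: 0.0528
grip_force: 0.0
```

```bash
python3 - <<'E'
from h import *
st();go((.507,-.1713,.0765,0))
E
python3 rs.py
```

```text
t 21.1 pos [ 0.5063 -0.1699  0.0956] yaw 0.01 tilt [-0.0038  0.0027] F [0.1 0.3 0.4] open 0.0528 gf 0.0 tip 0.0726 q6 1.11
(0.507, -0.1713, 0.0765, 0) [0.0013, 0.0025, 0.0318, -0.0017, 0.0024, 0.0001]
[314 216  15  15 143] center of box -> [0.5847 0.0656] z 0.037
[270 233  20  21 307] center of box -> [ 0.5811 -0.0665] z 0.03
[221 238  16  13 145] center of box -> [ 0.5085 -0.1727] z 0.014
```

Request:
{"op": "apply_moves", "data": {"rows": [0.001,0.0025,0.01,0,0,0,0.001,0.0025,0.02,0,0,0,0.001,0.0025,0.03,0,0,0,0.001,0.0025,0.032,0,0,0,0.001,0.0025,0.032,0,0,0]}}

```text
t: 21.65
tool_pos: [0.5087, -0.1722, 0.0791]
tool_rot: [-3.141, -0.0, -0.002]
contact_force: [0.6, 0.5, 0.8]
opening: 0.0532
grip_force: 0.0
```

Request:
{"op": "apply_moves", "data": {"rows": [0,0,0,0,0,0,0,0,0,0,0,0,0,0,0,0,0,0,0,0,0,0,0,0,0,0,0,0,0,0,0,0,0,0,0,0], "grip": 0, "grip_force": 40}}

```text
t: 22.25
tool_pos: [0.5092, -0.1724, 0.0801]
tool_rot: [3.141, 0.0, 0.004]
contact_force: [-1.1, 0.6, 5.9]
opening: 0.0375
grip_force: 39.9
```

Request:
{"op": "apply_moves", "data": {"rows": [0,0,-0.02,0,0,0,0,0,-0.06,0,0,0,0,0,-0.1,0,0,0,0,0,-0.15,0,0,0,0,0,-0.2,0,0,0,0,0,-0.2,0,0,0,0,0,-0.2,0,0,0]}}

```text
t: 22.95
tool_pos: [0.5088, -0.1725, 0.2001]
tool_rot: [3.141, 0.0, 0.005]
contact_force: [-0.7, -0.0, -1.1]
opening: 0.037
grip_force: 40.2
```

Run:
```python
from h import *
st();go((.6,.0522,.19,0))
```

```text
t 22.95 pos [ 0.5088 -0.1725  0.2001] yaw 0.0 tilt [ 0.0031 -0.0009] F [-0.7 -0.  -1.1] open 0.037 gf 40.2 tip 0.0726 q6 1.1
(0.6, 0.0522, 0.19, 0) [0.152, -0.3744, 0.0169, 0.0006, -0.002, 0.0]
```

Request:
{"op": "apply_moves", "data": {"rows": [0.02,-0.05,0,0,-0.002,0,0.05,-0.12,0,0,-0.002,0,0.08,-0.2,0,0,-0.002,0,0.11,-0.27,0,0,-0.002,0,0.14,-0.34,0,0,-0.002,0,0.154,-0.37,0.01,0,-0.002,0,0.154,-0.374,0.01,0,-0.002,0,0.154,-0.374,0.01,0,-0.002,0,0.154,-0.374,0.01,0,-0.002,0,0.154,-0.374,0.01,0,-0.002,0]}}

```text
t: 23.95
tool_pos: [0.6006, 0.0509, 0.1933]
tool_rot: [3.141, -0.002, -0.003]
contact_force: [0.7, -0.2, 0.1]
opening: 0.0376
grip_force: 40.3
```

Run:
```python
from h import *
st();go((.601,.0522,.165,0),(.601,.0522,.148,0))
```

```text
t 23.95 pos [0.6006 0.0509 0.1933] yaw -0.09 tilt [-0.002  -0.0002] F [ 0.7 -0.2  0.1] open 0.0376 gf 40.3 tip 0.0726 q6 1.53
(0.601, 0.0522, 0.165, 0) [0.0007, -0.0022, 0.0471, 0.0001, 0.0013, -0.001]
(0.601, 0.0522, 0.148, 0) [0.0008, -0.0022, 0.0754, 0.0001, 0.0013, -0.001]
```

Request:
{"op": "apply_moves", "data": {"rows": [0.001,-0.002,0.015,0,0.001,0,0.001,-0.002,0.03,0,0.001,0,0.001,-0.002,0.04,0,0.001,0,0.001,-0.002,0.05,0,0.001,0,0.001,-0.002,0.06,0,0.001,0,0.001,-0.002,0.07,0,0.001,0,0.001,-0.002,0.078,0,0.001,0,0.001,-0.002,0.078,0,0.001,0]}}

```text
t: 24.75
tool_pos: [0.6011, 0.0533, 0.1457]
tool_rot: [-3.142, -0.0, 0.003]
contact_force: [-0.5, 0.4, -0.2]
opening: 0.0375
grip_force: 40.3
```

Request:
{"op": "apply_moves", "data": {"rows": [0,0,0.01,0,0,0,0,0,0.02,0,0,0,0,0,0.03,0,0,0,0,0,0.04,0,0,0,0,0,0.04,0,0,0]}}

```text
t: 25.25
tool_pos: [0.6008, 0.0533, 0.1212]
tool_rot: [-3.142, -0.0, 0.004]
contact_force: [-0.3, -0.7, 0.0]
opening: 0.0375
grip_force: 40.3
```

```bash
python3 - <<'E'
from h import *
st()
E
python3 rs.py
```

```text
t 25.25 pos [0.6008 0.0533 0.1212] yaw 0.01 tilt [-0.0024  0.0001] F [-0.3 -0.7  0. ] open 0.0375 gf 40.3 tip 0.0726 q6 1.54
[314 212  16  19 180] center of box -> [0.5794 0.0716] z 0.039
[270 233  20  21 302] center of box -> [ 0.5811 -0.0665] z 0.03
```

Release the third ring and retreat to a pose clear of the view of the pillar and head.

Request:
{"op": "apply_moves", "data": {"rows": [0,0,0,0,0,0,0,0,0,0,0,0,0,0,0,0,0,0,0,0,0,0,0,0,0,0,0,0,0,0], "grip": 0.62}}

```text
t: 25.8
tool_pos: [0.6017, 0.0533, 0.1229]
tool_rot: [3.142, 0.0, 0.001]
contact_force: [0.2, -0.6, -0.9]
opening: 0.0528
grip_force: 0.0
```

Request:
{"op": "apply_moves", "data": {"rows": [0,0,-0.03,0,0,0,0,0,-0.08,0,0,0,0,0,-0.14,0,0,0,0,0,-0.2,0,0,0,0,-0.0,-0.25,0,0,0,-0.07,0.06,-0.25,0,0,0,-0.14,0.12,-0.25,0,0,0,-0.2,0.18,-0.25,0,0,0,-0.25,0.25,-0.25,0,0,0,-0.28,0.32,-0.25,0,0,0,-0.28,0.35,-0.25,0,0,0,-0.28,0.35,-0.25,0,0,0]}}

```text
t: 27.0
tool_pos: [0.4327, -0.1592, 0.2731]
tool_rot: [3.14, -0.007, 0.001]
contact_force: [0.3, -0.1, -0.2]
opening: 0.053
grip_force: 0.0
```

```bash
python3 - <<'E'
from h import *
st()
E
python3 look.py a4; python3 rs.py
python3 - <<'E'
from h import *
f=np.load("top.npz");im,W=f["im"],f["W"];Z=W[...,2]
s=np.zeros(Z.shape,bool);s[160:225,308:375]=1
P=W[s&(Z>.042)&(Z<.08)]; L=P[:,:2].mean(0); print("lens",L,len(P),cv2.minAreaRect((P[:,:2]*1000).astype(np.float32)))
g=im.min(2)
Q=s&(Z>.018)&(Z<.04); 
wh=Q&(g>110); print("white",wh.sum(),cv2.minAreaRect((W[wh][:,:2]*1000).astype(np.float32)))
lamp=Q&(g<70)&(W[...,0]<.63); print("lamp",lamp.sum(),W[lamp].mean(0),cv2.minAreaRect((W[lamp][:,:2]*1000).astype(np.float32)))
d=W[lamp].mean(0)[:2]-L; n=np.linalg.norm(d); print("len(130)",n,"ang lens->lamp",np.degrees(np.arctan2(d[1],d[0])),"hub",L+d/n*.095)
c=cv2.resize(im[160:230,300:380],(640,560),interpolation=2); e=cv2.resize(f["im"][190:230,225:265],(560,560),interpolation=2)
cv2.imwrite("pics/c4.png",cv2.resize(np.hstack([c,e]),(800,373)))
E
```

```text
t 27.0 pos [ 0.4327 -0.1592  0.2731] yaw -0.27 tilt [ 0.0008 -0.0012] F [ 0.3 -0.1 -0.2] open 0.053 gf 0.0 tip 0.0726 q6 1.06
yel [240 203  14  13  97] (np.float64(247.12), np.float64(209.25)) 6.8 W [0.6006 0.0512] enc [0.6021 0.0524] z 0.0513
yel [283 204  17  17 183] (np.float64(291.36), np.float64(211.84)) 8.4 W [ 0.5902 -0.0742] enc [ 0.59   -0.0737] z 0.0332
[314 213  16  18 193] center of box -> [0.5809 0.0704] z 0.043
[270 233  20  21 307] center of box -> [ 0.5811 -0.0665] z 0.03
lens [ 0.68288811 -0.25902224] 101 ((683.49658203125, -259.8264465332031), (28.254438400268555, 28.114473342895508), 56.55775451660156)
white 263 ((640.3662109375, -211.66668701171875), (41.78839874267578, 101.24180603027344), 43.5983772277832)
lamp 109 [ 0.59498612 -0.16226027  0.0276184 ] ((595.0704345703125, -162.68678283691406), (31.981849670410156, 27.862260818481445), 44.30331039428711)
len(130) 0.13072734823983695 ang lens->lamp 132.25311761413266 hub [ 0.61900944 -0.188705  ]
```

View pics/c4.png

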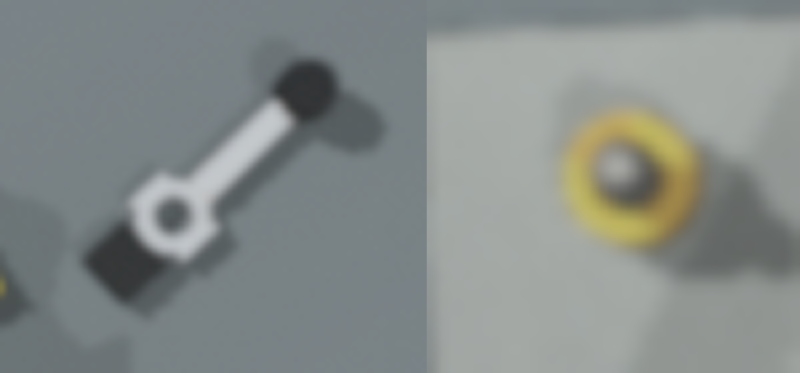

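The crops show all three rings seated on the pillar with their top at about z 0.051. The head is unmoved, its bore at (331.9,199.4).

Run:
```python
from h import *
M=ctrl.camera_model("top"); K=np.array(M["mtx"]);R=np.array(M["R"]);t=np.array(M["t"]); C=-R.T@t
def ray(u,v,z):
    d=R.T@np.linalg.inv(K)@[u,v,1]; return C+d*(z-C[2])/d[2]
print(ray(331.9,199.4,.027)[:2], ray(331.9,199.4,.02)[:2])
st(); go((.525,-.175,.25,66),(.618,-.190,.22,89))
```

```text
[ 0.62186846 -0.18876262] [ 0.62249042 -0.1895089 ]
t 27.1 pos [ 0.4334 -0.1569  0.2728] yaw -0.08 tilt [0.0003 0.0004] F [-0.1  0.2  0.1] open 0.0533 gf 0.0 tip 0.0726 q6 1.06
(0.525, -0.175, 0.25, 66) [0.1526, 0.0299, 0.0381, -0.0001, -0.0003, -0.7342]
(0.618, -0.19, 0.22, 89) [0.3076, 0.0548, 0.0881, -0.0, -0.0003, -0.9897]
```

Request:
{"op": "apply_moves", "data": {"rows": [0.03,0.005,0.01,0,0,-0.09,0.07,0.01,0.02,0,0,-0.18,0.11,0.02,0.03,0,0,-0.27,0.15,0.03,0.04,0,0,-0.36,0.19,0.035,0.05,0,0,-0.45,0.23,0.04,0.06,0,0,-0.54,0.27,0.05,0.07,0,0,-0.63,0.3,0.055,0.08,0,0,-0.72,0.31,0.055,0.088,0,0,-0.81,0.31,0.055,0.088,0,0,-0.9,0.31,0.055,0.088,0,0,-0.98,0.31,0.055,0.088,0,0,-0.98,0.31,0.055,0.088,0,0,-0.98,0.31,0.055,0.088,0,0,-0.98], "grip": 0.8}}

```text
t: 28.5
tool_pos: [0.6197, -0.189, 0.2198]
tool_rot: [-2.257, -2.185, -0.0]
contact_force: [0.3, 0.3, -0.0]
opening: 0.0687
grip_force: 0.0
```

Run:
```python
from h import *
st(); go((.6195,-.1893,.13,133.5))
```

```text
t 28.5 pos [ 0.6197 -0.189   0.2198] yaw 88.16 tilt [-0.0001  0.0001] F [ 0.3  0.3 -0. ] open 0.0687 gf 0.0 tip 0.0726 q6 -0.38
(0.6195, -0.1893, 0.13, 133.5) [-0.0006, -0.0004, 0.1497, -0.0, -0.0001, -0.5038]
```

Request:
{"op": "apply_moves", "data": {"rows": [0,0,0.02,0,0,-0.09,0,0,0.05,0,0,-0.18,0,0,0.08,0,0,-0.27,0,0,0.11,0,0,-0.36,0,0,0.14,0,0,-0.45,0,0,0.15,0,0,-0.504,0,0,0.15,0,0,-0.504,0,0,0.15,0,0,-0.504,0,0,0.15,0,0,-0.504]}}

```text
t: 29.4
tool_pos: [0.6201, -0.1899, 0.131]
tool_rot: [1.24, 2.885, -0.0]
contact_force: [-0.2, 0.3, 0.6]
opening: 0.0685
grip_force: 0.0
```

Run:
```python
from h import *
st(); go((.6195,-.1893,.078,133.5))
im,W=cam("scene"); r=proj("scene",[.6195,-.1893,.05]).astype(int)
cv2.imwrite("pics/c5.png",cv2.resize(im[r[1]-40:r[1]+40,r[0]-40:r[0]+40],(500,500),interpolation=2))
```

```text
t 29.4 pos [ 0.6201 -0.1899  0.131 ] yaw 133.48 tilt [ 0.0016 -0.0007] F [-0.2  0.3  0.6] open 0.0685 gf 0.0 tip 0.0726 q6 -1.17
(0.6195, -0.1893, 0.078, 133.5) [0.0016, -0.0001, 0.0883, 0.0004, 0.001, -0.0003]
```

View pics/c5.png

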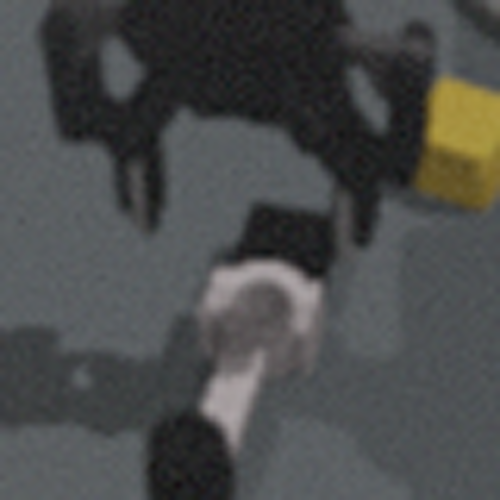

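The fingers at (140,200) and (350,220) straddle the hub, in line with its flats. Descend, close, lift.

Request:
{"op": "apply_moves", "data": {"rows": [0.001,0,0.03,0,0,0,0.001,0,0.06,0,0,0,0.001,0,0.08,0,0,0,0.001,0,0.088,0,0,0,0.001,0,0.088,0,0,0,0.001,0,0.088,0,0,0]}}

```text
t: 30.05
tool_pos: [0.6193, -0.1894, 0.0771]
tool_rot: [1.238, 2.887, -0.0]
contact_force: [0.6, 0.1, 0.6]
opening: 0.0683
grip_force: 0.0
```

Request:
{"op": "apply_moves", "data": {"rows": [0,0,0,0,0,0,0,0,0,0,0,0,0,0,0,0,0,0,0,0,0,0,0,0,0,0,0,0,0,0,0,0,0,0,0,0,0,0,0,0,0,0,0,0,0,0,0,0], "grip": 0, "grip_force": 80}}

```text
t: 30.85
tool_pos: [0.6202, -0.1896, 0.0787]
tool_rot: [1.238, 2.885, 0.0]
contact_force: [0.3, 0.1, 5.5]
opening: 0.0404
grip_force: 83.1
```

Request:
{"op": "apply_moves", "data": {"rows": [0,0,-0.02,0,0,0,0,0,-0.05,0,0,0,0,0,-0.09,0,0,0,0,0,-0.14,0,0,0,0,0,-0.18,0,0,0,0,0,-0.22,0,0,0,0,0,-0.22,0,0,0,0,0,-0.22,0,0,0]}}

```text
t: 31.65
tool_pos: [0.6191, -0.1893, 0.2096]
tool_rot: [1.238, 2.886, -0.0]
contact_force: [0.3, 0.4, -3.5]
opening: 0.0405
grip_force: 82.4
```

```bash
python3 - <<'E'
from h import *
st(); go((.6,.0525,.23,60),(.6005,.0525,.23,45))
E
python3 - <<'E'
from h import *
im,W=cam("scene"); r=proj("scene",ctrl.get_obs()["tool_pos"]-[0,0,.06]).astype(int)
cv2.imwrite("pics/c6.png",cv2.resize(im[max(0,r[1]-50):r[1]+50,r[0]-50:r[0]+50],(500,500),interpolation=2))
E
```

```text
t 31.65 pos [ 0.6191 -0.1893  0.2096] yaw 133.57 tilt [ 0.0009 -0.0005] F [ 0.3  0.4 -3.5] open 0.0405 gf 82.4 tip 0.0726 q6 -1.17
(0.6, 0.0525, 0.23, 60) [0.3139, 0.2547, -0.0342, 0.0005, 0.0004, 0.8174]
(0.6005, 0.0525, 0.23, 45) [0.3133, 0.2553, -0.0342, 0.0006, 0.0003, 0.9841]
```

View pics/c6.png

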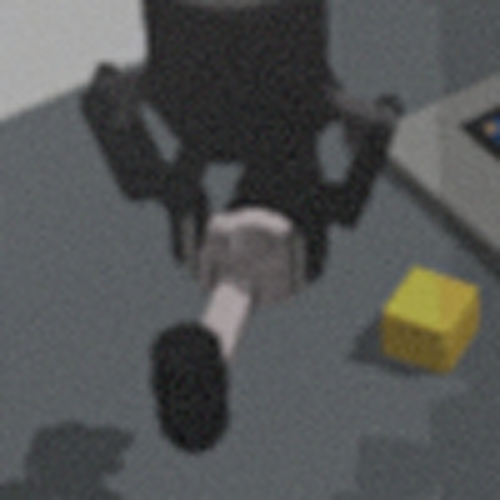

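The head is gripped level by the hub, the barrel towards the lower left. I carry it and turn.

Request:
{"op": "apply_moves", "data": {"rows": [0.01,0.01,-0.01,0,0,0.05,0.03,0.025,-0.02,0,0,0.12,0.06,0.05,-0.034,0,0,0.2,0.09,0.073,-0.034,0,0,0.28,0.12,0.098,-0.034,0,0,0.36,0.15,0.122,-0.034,0,0,0.44,0.18,0.147,-0.034,0,0,0.52,0.21,0.17,-0.034,0,0,0.6,0.24,0.195,-0.034,0,0,0.68,0.27,0.22,-0.034,0,0,0.76,0.295,0.24,-0.034,0,0,0.84,0.31,0.252,-0.034,0,0,0.92,0.313,0.255,-0.034,0,0,0.97,0.313,0.255,-0.034,0,0,0.98,0.313,0.255,-0.034,0,0,0.98]}}

```text
t: 33.2
tool_pos: [0.5998, 0.0521, 0.2277]
tool_rot: [-2.897, -1.213, 0.004]
contact_force: [0.7, -0.2, -1.8]
opening: 0.0408
grip_force: 82.1
```

Run:
```python
from h import *
st(); go((.6,.0525,.2,1))
```

```text
t 33.2 pos [0.5998 0.0521 0.2277] yaw 45.43 tilt [-0.003 -0.   ] F [ 0.7 -0.2 -1.8] open 0.0408 gf 82.1 tip 0.0726 q6 0.74
(0.6, 0.0525, 0.2, 1) [0.0007, -0.0001, 0.0462, -0.0007, 0.0018, 0.4937]
```

Request:
{"op": "apply_moves", "data": {"rows": [0,0,0.01,0,0,0.06,0,0,0.02,0,0,0.14,0,0,0.03,0,0,0.22,0,0,0.035,0,0,0.3,0,0,0.035,0,0,0.38,0,0,0.035,0,0,0.45,0,0,0.035,0,0,0.494,0,0,0.035,0,0,0.494,0,0,0.035,0,0,0.494,0,0,0.035,0,0,0.494]}}

```text
t: 34.2
tool_pos: [0.6005, 0.052, 0.2082]
tool_rot: [3.141, 0.027, -0.001]
contact_force: [0.7, 0.1, -2.3]
opening: 0.0404
grip_force: 82.1
```

Run:
```python
from h import *
st(); go((.6003,.0525,.18,1),(.6003,.0525,.145,1))
im,W=cam("top"); Z=W[...,2]
s=np.zeros(Z.shape,bool); s[215:262,225:270]=1; s&=(Z>.14)&(Z<.2)&(im.max(2)<110)
print("lens seen",W[s].mean(0),s.sum())
im2,_=cam("scene"); r=proj("scene",[.6,.05,.13]).astype(int)
cv2.imwrite("pics/c7.png",np.hstack([cv2.resize(im2[r[1]-50:r[1]+50,r[0]-50:r[0]+50],(400,400),interpolation=2),cv2.resize(im[180:280,200:300],(400,400),interpolation=2)]))
```

```text
t 34.2 pos [0.6005 0.052  0.2082] yaw 0.97 tilt [-0.0004 -0.    ] F [ 0.7  0.1 -2.3] open 0.0404 gf 82.1 tip 0.0726 q6 1.52
(0.6003, 0.0525, 0.18, 1) [-0.0003, -0.0008, 0.047, 0.0, 0.0003, -0.0004]
(0.6003, 0.0525, 0.145, 1) [-0.0002, -0.0008, 0.1054, 0.0, 0.0003, -0.0004]
lens seen [0.51330272 0.04865703 0.18353795] 48
```

View pics/c7.png

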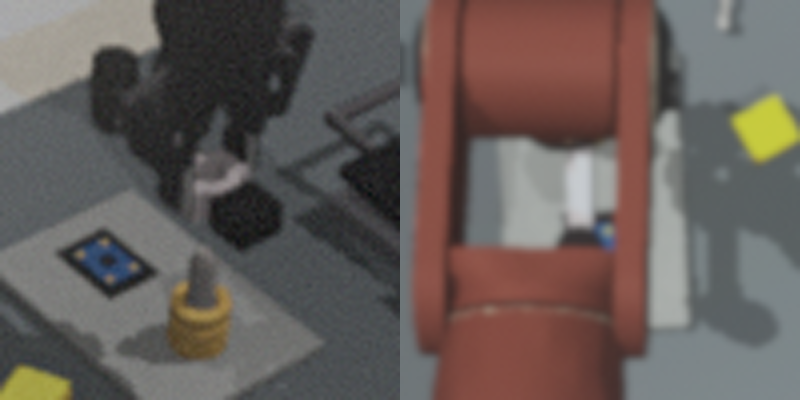

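The rings are stacked on the pillar and the head hangs above it, the arm towards the board. I lower it over the tip.

Request:
{"op": "apply_moves", "data": {"rows": [0,-0.001,0.02,0,0,0,0,-0.001,0.04,0,0,0,0,-0.001,0.055,0,0,0,0,-0.001,0.065,0,0,0,0,-0.001,0.075,0,0,0,0,-0.001,0.085,0,0,0,0,-0.001,0.085,0,0,0]}}

```text
t: 35.0
tool_pos: [0.6001, 0.0528, 0.1564]
tool_rot: [-3.141, -0.025, 0.003]
contact_force: [-0.7, 0.6, -2.8]
opening: 0.0404
grip_force: 82.2
```

Run:
```python
from h import *
st(); go((.6003,.0525,.13,1))
```

```text
t 35.0 pos [0.6001 0.0528 0.1564] yaw 0.9 tilt [-0.0018  0.0001] F [-0.7  0.6 -2.8] open 0.0404 gf 82.2 tip 0.0726 q6 1.52
(0.6003, 0.0525, 0.13, 1) [0.0005, 0.0006, 0.0439, -0.0001, 0.0011, -0.0011]
```

Request:
{"op": "apply_moves", "data": {"rows": [0,0,0.01,0,0,0,0,0,0.02,0,0,0,0,0,0.03,0,0,0,0,0,0.037,0,0,0,0,0,0.043,0,0,0,0,0,0.043,0,0,0]}}

```text
t: 35.6
tool_pos: [0.6003, 0.0527, 0.1309]
tool_rot: [3.141, 0.025, -0.002]
contact_force: [-0.5, -0.1, -2.2]
opening: 0.0408
grip_force: 82.4
```

Run:
```python
from h import *
st(); go((.6003,.0525,.128,1))
im2,_=cam("scene"); r=proj("scene",[.58,.05,.07]).astype(int)
cv2.imwrite("pics/c8.png",cv2.resize(im2[r[1]-40:r[1]+40,r[0]-40:r[0]+40],(500,500),interpolation=2))
```

```text
t 35.6 pos [0.6003 0.0527 0.1309] yaw 0.9 tilt [-0.001  -0.0001] F [-0.5 -0.1 -2.2] open 0.0408 gf 82.4 tip 0.0726 q6 1.52
(0.6003, 0.0525, 0.128, 1) [0.0, 0.0004, 0.0048, 0.0, 0.0006, -0.0011]
```

View pics/c8.png

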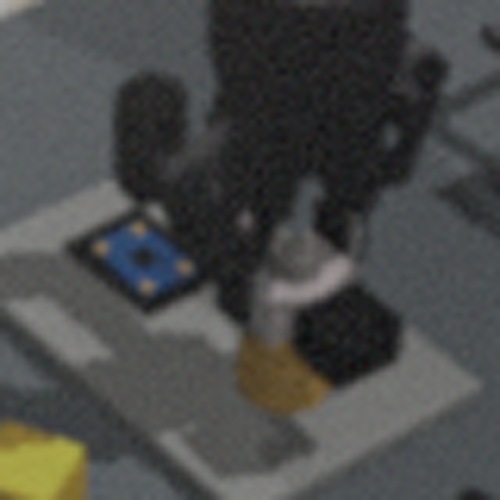

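The hub is threaded on the pillar just above the rings. Settle, release, rise.

Request:
{"op": "apply_moves", "data": {"rows": [0,0,0.003,0,0,0,0,0,0.005,0,0,0,0,0,0.005,0,0,0]}}

```text
t: 35.95
tool_pos: [0.6006, 0.0528, 0.1286]
tool_rot: [3.141, 0.025, 0.0]
contact_force: [-0.4, -1.0, -2.9]
opening: 0.0399
grip_force: 82.4
```

Request:
{"op": "apply_moves", "data": {"rows": [0,0,0,0,0,0,0,0,0,0,0,0,0,0,0,0,0,0,0,0,0,0,0,0,0,0,0,0,0,0], "grip": 0.7}}

```text
t: 36.45
tool_pos: [0.6007, 0.0528, 0.1289]
tool_rot: [3.141, 0.025, 0.001]
contact_force: [0.8, -0.4, 0.1]
opening: 0.0596
grip_force: 0.0
```

Request:
{"op": "apply_moves", "data": {"rows": [0,0,-0.015,0,0,0,0,0,-0.04,0,0,0,0,0,-0.08,0,0,0,0,0,-0.14,0,0,0,0,0,-0.2,0,0,0,0,-0.08,-0.2,0,0,0,0,-0.16,-0.2,0,0,0,-0.04,-0.24,-0.2,0,0,0,-0.08,-0.32,-0.2,0,0,0,-0.12,-0.38,-0.2,0,0,0,-0.14,-0.4,-0.2,0,0,0,-0.14,-0.4,-0.2,0,0,0,-0.14,-0.4,-0.2,0,0,0]}}

```text
t: 37.75
tool_pos: [0.5133, 0.2911, 0.2497]
tool_rot: [3.141, 0.025, 0.003]
contact_force: [-0.4, 0.4, 0.2]
opening: 0.0601
grip_force: 0.0
```

Run:
```python
from h import *
st()
im,W=cam("top"); Z=W[...,2]; np.savez("top.npz",im=im,W=W)
s=np.zeros(Z.shape,bool); s[190:262,225:270]=1; d=s&(Z>.095)&(Z<.13)&(im.max(2)<110)
print("lens",W[d].mean(0) if d.any() else None,d.sum()); 
P=W[s&(Z>.06)&(Z<.095)];print("head",len(P),cv2.minAreaRect((P[:,:2]*1000).astype(np.float32)),np.median(P[:,2]))
im2,W2=cam("scene"); r=proj("scene",[.58,.05,.07]).astype(int)
A=cv2.resize(im2[r[1]-40:r[1]+40,r[0]-40:r[0]+40],(400,400),interpolation=2)
B=cv2.resize(im[180:280,200:300],(400,400),interpolation=2)
cv2.imwrite("pics/c9.png",np.hstack([A,B]))
# screen bar from scene & first top view
f=np.load("top0.npz");W0=f["W"];Z0=W0[...,2]
for v in range(186,252,3):
    w=W0[v,140:185]; w=w[w[:,2]>.012]
    if len(w): print(v,len(w),np.median(w,0).round(4),w[:,1].min().round(3),w[:,1].max().round(3))
```

```text
t 37.75 pos [0.5133 0.2911 0.2497] yaw 0.91 tilt [ 0.0018 -0.0001] F [-0.4  0.4  0.2] open 0.0601 gf 0.0 tip 0.0726 q6 1.95
lens [0.5060155 0.0517615 0.1036718] 94
head 461 ((570.2381591796875, 50.027671813964844), (40.234588623046875, 158.80227661132812), 89.61370086669922) 0.07541727370822819
189 6 [0.662  0.2357 0.0233] 0.229 0.244
192 45 [0.6535 0.289  0.0347] 0.226 0.354
195 45 [0.6446 0.2883 0.0367] 0.226 0.351
198 45 [0.6362 0.2868 0.0371] 0.227 0.352
201 45 [0.6279 0.2883 0.0378] 0.226 0.349
204 45 [0.6191 0.2884 0.0389] 0.226 0.35
207 44 [0.6107 0.2904 0.0412] 0.226 0.35
210 45 [0.6021 0.2879 0.0419] 0.226 0.35
213 45 [0.5937 0.2879 0.0424] 0.226 0.35
216 45 [0.585  0.2866 0.0434] 0.226 0.35
219 45 [0.5766 0.2871 0.0449] 0.226 0.349
222 45 [0.5683 0.2875 0.0456] 0.225 0.348
225 45 [0.5598 0.286  0.0468] 0.226 0.348
228 45 [0.5515 0.2869 0.0474] 0.226 0.348
231 45 [0.5437 0.2936 0.0402] 0.231 0.349
234 6 [0.535  0.2973 0.0511] 0.248 0.344
237 6 [0.5267 0.2967 0.0515] 0.247 0.344
240 6 [0.5184 0.2976 0.0487] 0.247 0.345
243 8 [0.5092 0.2578 0.0524] 0.247 0.344
246 36 [0.5017 0.2959 0.0535] 0.247 0.344
```

View pics/c9.png

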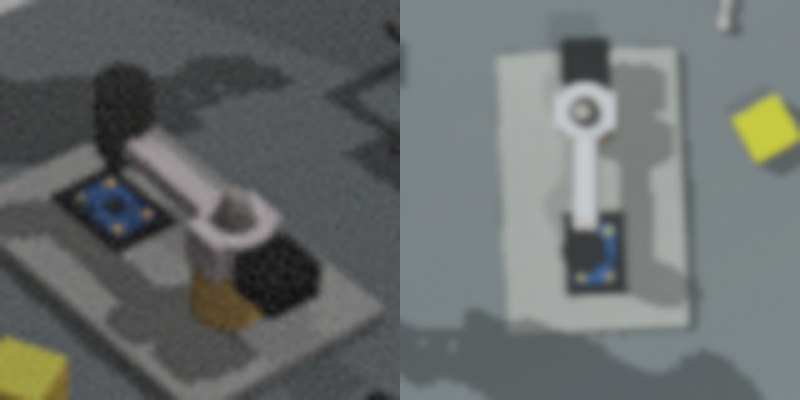

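The head rests level on the rings with its lens over the board (error about 2.5 mm). The screen bar is at about (0.501,0.296,0.048), the hinge at x≈0.655. Next I raise the screen.

Run:
```python
from h import *
st(); go((.501,.2955,.2,90),(.501,.2955,.15,90))
im,W=cam("scene");Z=W[...,2]
# bar points in scene view
s=(W[...,0]>.485)&(W[...,0]<.52)&(W[...,1]>.24)&(W[...,1]<.35)&(Z>.035)&(Z<.065)
P=W[s];print(len(P),P.mean(0),P.min(0),P.max(0))
```

```text
t 37.85 pos [0.5137 0.2904 0.2493] yaw 0.81 tilt [ 0.001  -0.0001] F [-0.5 -0.1 -0.1] open 0.0595 gf 0.0 tip 0.0726 q6 1.95
(0.501, 0.2955, 0.2, 90) [-0.0212, -0.0089, 0.0821, 0.0006, -0.0004, -0.991]
(0.501, 0.2955, 0.15, 90) [-0.0213, -0.0089, 0.1654, 0.0006, -0.0004, -0.991]
146 [0.5082259  0.29566735 0.05137314] [0.49681412 0.24486277 0.04064342] [0.51977271 0.34850728 0.05911593]
```

Request:
{"op": "apply_moves", "data": {"rows": [-0.01,-0.004,0.02,0,0,-0.09,-0.02,-0.009,0.04,0,0,-0.18,-0.02,-0.009,0.06,0,0,-0.27,-0.02,-0.009,0.08,0,0,-0.36,-0.02,-0.009,0.1,0,0,-0.45,-0.02,-0.009,0.12,0,0,-0.54,-0.02,-0.009,0.14,0,0,-0.63,-0.02,-0.009,0.16,0,0,-0.72,-0.02,-0.009,0.165,0,0,-0.81,-0.02,-0.009,0.165,0,0,-0.9,-0.02,-0.009,0.165,0,0,-0.98,-0.02,-0.009,0.165,0,0,-0.991,-0.02,-0.009,0.165,0,0,-0.991,-0.02,-0.009,0.165,0,0,-0.991], "grip": 0.4}}

```text
t: 39.3
tool_pos: [0.5011, 0.2963, 0.1498]
tool_rot: [2.222, 2.22, 0.0]
contact_force: [0.1, -0.0, 0.4]
opening: 0.034
grip_force: 0.0
```

Run:
```python
from h import *
st(); go((.5015,.2955,.105,90))
```

```text
t 39.3 pos [0.5011 0.2963 0.1498] yaw 89.95 tilt [ 0.0001 -0.    ] F [ 0.1 -0.   0.4] open 0.034 gf 0.0 tip 0.0726 q6 0.41
(0.5015, 0.2955, 0.105, 90) [-0.0013, 0.0007, 0.0746, 0.0001, 0.0, -0.0006]
```

Request:
{"op": "apply_moves", "data": {"rows": [-0.001,0.001,0.02,0,0,0,-0.001,0.001,0.04,0,0,0,-0.001,0.001,0.06,0,0,0,-0.001,0.001,0.075,0,0,0,-0.001,0.001,0.075,0,0,0,-0.001,0.001,0.075,0,0,0]}}

```text
t: 39.9
tool_pos: [0.5011, 0.2961, 0.1042]
tool_rot: [-2.219, -2.223, 0.001]
contact_force: [0.4, -0.1, -0.5]
opening: 0.0337
grip_force: 0.0
```

Request:
{"op": "apply_moves", "data": {"rows": [0,0,0,0,0,0,0,0,0,0,0,0,0,0,0,0,0,0,0,0,0,0,0,0,0,0,0,0,0,0,0,0,0,0,0,0,0,0,0,0,0,0], "grip": 0, "grip_force": 60}}

```text
t: 40.6
tool_pos: [0.5032, 0.2963, 0.1059]
tool_rot: [2.217, 2.221, 0.008]
contact_force: [5.0, 0.7, -3.0]
opening: 0.0097
grip_force: 58.4
```

Run:
```python
from h import *
st(); o=ctrl.get_obs()["tool_pos"]
hx=o[0]+.155*np.cos(.12); b=.03+.155*np.sin(.12)
T=[(hx-.155*np.cos(a),o[1],o[2]-b+.03+.155*np.sin(a),90) for a in np.linspace(.12,1.06,13)]
print(hx); go(*T)
```

```text
t 40.6 pos [0.5032 0.2963 0.1059] yaw 90.11 tilt [0.0057 0.0012] F [ 5.   0.7 -3. ] open 0.0097 gf 58.4 tip 0.0726 q6 0.4
0.6570667009839322
(np.float64(0.5031813624265828), np.float64(0.29631288109587284), np.float64(0.10590140557329575), 90) [0.0, -0.0, -0.0, 0.0036, -0.0008, 0.0012]
(np.float64(0.505105269518351), np.float64(0.29631288109587284), np.float64(0.117886533198938), 90) [0.0, 0.0033, -0.02, 0.0036, -0.0008, 0.0012]
(np.float64(0.5079611521331688), np.float64(0.29631288109587284), np.float64(0.12968435660798558), 90) [0.0, 0.0082, -0.0396, 0.0036, -0.0008, 0.0012]
(np.float64(0.511731495216933), np.float64(0.29631288109587284), np.float64(0.1412225200550598), 90) [0.0, 0.0146, -0.0588, 0.0036, -0.0008, 0.0012]
(np.float64(0.516393175353171), np.float64(0.29631288109587284), np.float64(0.15243026028260315), 90) [0.0001, 0.0225, -0.0774, 0.0036, -0.0008, 0.0012]
(np.float64(0.5219176025783547), np.float64(0.29631288109587284), np.float64(0.16323884051010473), 90) [0.0001, 0.0318, -0.0954, 0.0036, -0.0008, 0.0012]
(np.float64(0.5282708957234068), np.float64(0.29631288109587
[... 300 characters left out ...]
88109587284), np.float64(0.19262139573211767), 90) [0.0, 0.0677, -0.1442, 0.0036, -0.0008, 0.0012]
(np.float64(0.551890371312237), np.float64(0.29631288109587284), np.float64(0.20120091969173293), 90) [0.0, 0.0821, -0.1584, 0.0036, -0.0008, 0.0012]
(np.float64(0.5611224093305626), np.float64(0.29631288109587284), np.float64(0.2090821744604155), 90) [0.0, 0.0975, -0.1714, 0.0036, -0.0008, 0.0012]
(np.float64(0.5709428712044341), np.float64(0.29631288109587284), np.float64(0.21621682450681043), 90) [0.0, 0.114, -0.1832, 0.0036, -0.0008, 0.0012]
(np.float64(0.5812915282955504), np.float64(0.29631288109587284), np.float64(0.22256111320698613), 90) [-0.0, 0.1313, -0.1937, 0.0036, -0.0008, 0.0012]
```

Request:
{"op": "apply_moves", "data": {"rows": [0,0.003,-0.01,0,0,0,0,0.006,-0.02,0,0,0,0,0.008,-0.03,0,0,0,0,0.011,-0.04,0,0,0,0,0.014,-0.05,0,0,0,0,0.017,-0.059,0,0,0,0,0.021,-0.068,0,0,0,0,0.025,-0.077,0,0,0,0,0.03,-0.086,0,0,0,0,0.034,-0.095,0,0,0,0,0.034,-0.095,0,0,0]}}

```text
t: 41.7
tool_pos: [0.5206, 0.2964, 0.1623]
tool_rot: [-2.217, -2.221, 0.005]
contact_force: [-4.4, 3.0, -1.3]
opening: 0.01
grip_force: 58.9
```

```bash
cat > scr.py <<'E'
from h import *
st(); P=[]
for n in("scene","top"):
    im,W=cam(n); s=(W[...,1]>.225)&(W[...,1]<.375)&(W[...,0]>.5)&(W[...,0]<.675)&(W[...,2]>.04)&(W[...,2]<.17)&(im.max(2)<75)
    v=W[s]; 
    if len(v)>30:
        # robust line in xz
        g=np.abs(v[:,1]-.296)>.06; q=v[g][:,[0,2]] if g.sum()>30 else v[:,[0,2]]
        l=cv2.fitLine(q.astype(np.float32),cv2.DIST_HUBER,0,.003,.01).ravel(); print(n,len(q),"angle",np.degrees(np.arctan2(l[1],-l[0]))%180,l[2:])
        np.save(f"q_{n}.npy",q)
    cv2.imwrite(f"pics/scr_{n}.png",im)
E
python3 scr.py
```

```text
t 41.7 pos [0.5206 0.2964 0.1623] yaw 90.1 tilt [-0.0043  0.0001] F [-4.4  3.  -1.3] open 0.01 gf 58.9 tip 0.0726 q6 0.39
scene 314 angle 27.510132 [0.6065482  0.06395319]
top 259 angle 27.696396 [0.61086625 0.06049604]
```

Request:
{"op": "apply_moves", "data": {"rows": [0,0.007,-0.012,0,0,0,0,0.015,-0.024,0,0,0,0,0.0235,-0.036,0,0,0,0,0.0325,-0.047,0,0,0,0,0.042,-0.0575,0,0,0,0,0.0525,-0.0675,0,0,0,0,0.0635,-0.077,0,0,0,0,0.075,-0.086,0,0,0,0,0.0865,-0.094,0,0,0,0,0.099,-0.1015,0,0,0,0,0.099,-0.1015,0,0,0,0,0.099,-0.1015,0,0,0]}}

```text
t: 43.0
tool_pos: [0.5801, 0.297, 0.2274]
tool_rot: [-2.217, -2.222, 0.003]
contact_force: [-11.8, 1.0, 13.0]
opening: 0.0091
grip_force: 59.7
```

```bash
python3 scr.py
```

```text
t 43.0 pos [0.5801 0.297  0.2274] yaw 90.13 tilt [-0.0035  0.0009] F [-11.8   1.   13. ] open 0.0091 gf 59.7 tip 0.0726 q6 0.36
scene 322 angle 59.790604 [0.630325   0.08822652]
top 74 angle 59.79014 [0.6325981  0.08412898]
```

The panel angle is 59.8° in both views. Release and rise.

Request:
{"op": "apply_moves", "data": {"rows": [0,0,0,0,0,0,0,0,0,0,0,0,0,0,0,0,0,0,0,0,0,0,0,0,0,0,0,0,0,0], "grip": 0.4}}

```text
t: 43.6
tool_pos: [0.5812, 0.2959, 0.2224]
tool_rot: [2.22, 2.223, -0.001]
contact_force: [-0.9, 0.1, 0.0]
opening: 0.0338
grip_force: 0.0
```

Request:
{"op": "apply_moves", "data": {"rows": [0,0,-0.02,0,0,0,0,0,-0.05,0,0,0,0,0,-0.1,0,0,0,0,0,-0.16,0,0,0,0,0,-0.2,0,0,0,0.0,-0.05,-0.2,0,0,0,0.0,-0.1,-0.2,0,0,0,0.0,-0.16,-0.2,0,0,0,0.0,-0.2,-0.2,0,0,0,0,-0.2,-0.2,0,0,0,0,-0.2,-0.2,0,0,0]}}

```text
t: 44.7
tool_pos: [0.4613, 0.2962, 0.3446]
tool_rot: [2.218, 2.223, 0.005]
contact_force: [0.2, 0.1, 0.3]
opening: 0.0347
grip_force: 0.0
```

```bash
python3 scr.py
python3 - <<'E'
from h import *
im=cv2.imread("pics/scr_scene.png"); cv2.imwrite("pics/fin.png",cv2.resize(im[120:360,80:460],(800,505)))
im,W=cam("top"); Z=W[...,2]
s=(Z>.028)&(Z<.05)&(abs(W[...,0]-.47)<.05)&(abs(W[...,1]+.4)<.05)&(im.max(2)<80); print("cap",s.sum(),W[s].mean(0))
s=np.zeros(Z.shape,bool); s[190:262,225:270]=1; d=s&(Z>.095)&(Z<.13)&(im.max(2)<110); print("lens",d.sum(),W[d].mean(0))
E
```

```text
t 44.7 pos [0.4613 0.2962 0.3446] yaw 90.12 tilt [0.0031 0.0012] F [0.2 0.1 0.3] open 0.0347 gf 0.0 tip 0.0726 q6 0.43
scene 332 angle 59.815056 [0.63106203 0.08672871]
top 203 angle 58.36236 [0.6252122  0.09370168]
cap 136 [ 0.46938737 -0.401368    0.03710019]
lens 92 [0.50584874 0.05172848 0.10414754]
```

View pics/fin.png

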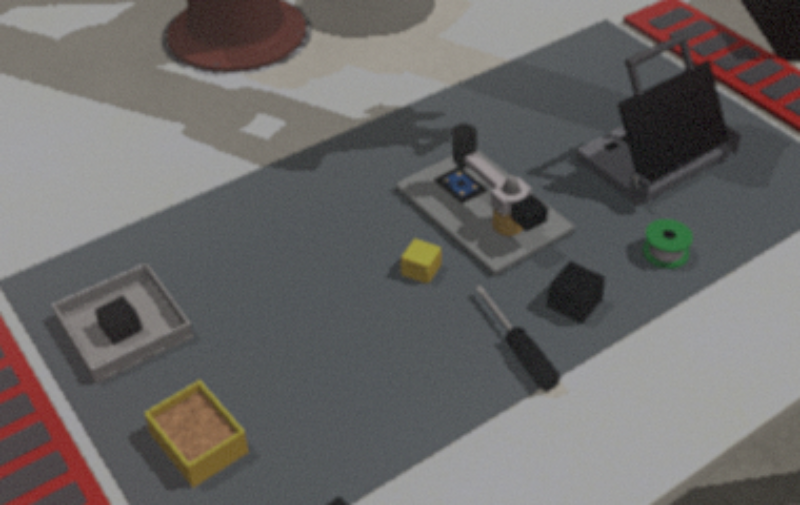

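The final picture shows the cap in the tray (120,318), the head level on the pillar (510,190), the screen standing at about 60° (675,120), and the bystanders where they were.

```bash
python3 -c "
from station import ctrl
print(ctrl.finish_job())"
```

```text
the job is handed in; nothing more can be done
None
```

The job is handed in (no verdict came back): by the last camera check the cap is in the tray, all three spacers are on the pillar under the level camera head with its lens about 2.5 mm off the board's middle, the screen stands at 58–60°, and the spool, tin and screwdriver were not touched.

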